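Slide the test cassette into the reader and hold the probe on its window

ROBOT

A 6-joint arm with a two-finger parallel gripper is mounted at the origin on a cart in front of the work surface, level with it; the furniture and walls round the work are solid. World frame = base frame: x ahead of the robot, y to its left, z up, the work surface at z = 0. Lengths are in mm, angles in degrees, forces in N, time in s.
With the tool pointing down it reaches from about 300 to 850 mm from the base axis. Payload 4.2 kg.
Tool frame: the origin (TCP) lies at the centre of the arm's flange, where the gripper is bolted on; the fingertips stand 191 mm ahead of it and the grasp point (between the pads) lies 172 mm ahead of it; z points along the fingers, y is the direction in which the jaws open and shut (so a half turn about z gives the same grasp; the last joint's range is limited). The gripper opens to 91 mm and grips with 3 to 60 N. Pads are 32 mm wide; open, the fingers measure 118 mm over their backs; the gripper's body (76 mm by 178 mm) begins 60 mm behind the grasp point.
Start: joints at [-75.057, 18.312, 89.639, -0, 72.044, -1.146], TCP at [159.345, -552.478, 404.776] pointing down, gripper open.
Joint ranges: [-177.97, 177.97], [-48.28, 115.42], [12.27, 149.76], [-77.06, 257.06], [2.81, 150.46], [-146.56, 146.56]. Speed limits (degrees/s): [147.25, 147.25, 180, 180, 180, 180].

INTERFACE

Orientations are given as [roll, pitch, yaw] about the fixed x, y, z axes, in that order (R = Rz(yaw) Ry(pitch) Rx(roll)).
In Python, from workcell import status, vision, ticket gives the robot as it stands.
- The arm moves only by the shell command python3 -m jog 'ROWS' [FORCE]. ROWS is JSON, a list of rows, each a list of 7 numbers: the finger opening in m, from 0 to 0.0912, then the shift along the tool's x, y, z in m, then the turn, a rotation vector about the tool's x, y, z in rad. A call has 1 to 12 rows; each row shifts and turns the commanded pose from where the row before left it, along the tool's axes as they then stand; what a row does not reach is not made up. A row lasts 1/8 s, in which the tool goes at most 62.5 mm and 10.7 degrees, less where a joint would pass 70% of its speed; a pose out of reach is approached as far as the arm can. A call with a gripper value outside its range is refused whole. The fingers move at their own pace and stop on an object; FORCE is the grip in N (left out, the last holds). Time passes only in rows, so rows that do not move let the fingers close. It gives the time, the measured TCP pose, the force and the opening at its end, in the units of the state.
- status.state(): the state, without advancing time (a new reading comes with each control period).
- vision.grab_frame(name): name is "side" or "top"; returns a dict with "color" (400x640x3 uint8, blue, green, red), "depth" (400x640 float32, mm along the optical axis (not along the pixel's ray), 0 where there is no reading), "fov_y" (degrees; the focal length in pixels is half the picture's height over the tangent of half this angle, whatever the lens; pixels are square), "cx", "cy" (the principal point, pixels), "pose" (4x4, takes a point from camera to world coordinates). Camera axes: x right, y down, z forward; pixel columns grow to the right and rows downward; lengths in mm; the calibration is good to about 2 mm. A picture is of the moment at which its call begins.
- ticket.job_done(): hands the job in, once; it reports no verdict.
Trained networks look in the newest picture that a camera, given by its name, has taken for a name from the list of things; names that differ only in an ending like _2 or _b are one class to them, and where a whole thing is asked for, a point or a joint stands for the part that bears it (a point fixed in the world has none). Each returns a list of dicts, best first, with "p" (0 to 1); they miss things now and then, are a little off and sometimes report something else, mostly with a low value. They report only what shows in the picture. A call takes as long as a camera call.
- vision.find_in(camera, label): "location" ([x, y, z] in mm, in world coordinates, good to about 4 mm: the middle of the surface that is visible of it).
- vision.silhouettes(camera, label): "pixels" (400x640 bool, what is visible of it).
The state is a dict: "time_s": time; "qpos": joint angles; "qvel": joint speeds; "effort": joint torques, N m; "ee_pos": TCP position; "ee_rot": TCP orientation; "force": force on the tool from outside, world axes, zero at the start; "torque": the same for the moment, N m; "gripper_width": finger opening in mm.
Only numpy, scipy, OpenCV 4.12 (cv2) and the standard library are available. Lean on these libraries where they do the work, as an engineer would, in place of code of your own. Each camera call takes 0.05 s, during which the arm holds its last target.

TASK

Read the test: slide the flat white cassette, result-window end first, fully home into the slot of the grey reader dock, and let it go. Then lift the white reader probe out of its stand and hold it upright and square in the dock's reading port, its nose resting lightly on the cassette's result window so that the sprung nose is pushed in about halfway (4 of its 8 mm); finish while still holding it there. Never press hard on the window, and leave the other things on the table where they are.

Things in the scene. Friction and masses are not known exactly. Their poses are not given: they have to be found in the camera images.
- cassette: white rapid-test cassette, a flat slab 72 x 24 x 8.5 mm (length x, width y, thickness z), 11 g, lying face up on the table. Origin: centre of its underside; x along its length towards the result-window end (a rectangular window 20 x 8 mm); the oval sample well lies towards -x. Grip it across its 24 mm width near the sample-well end; pads up to 28 mm from that end stay clear of the dock
- window (a point): centre of the cassette's result window, on its upper face, 12.5 mm from the cassette's middle towards +x
- dock: grey reader dock, fixed, 79 mm long (x), 66 wide. Origin: on the table under the middle of the slot's mouth; x points level into the slot. Slot: x = 0 to the end stop at x = 42 mm, 26.5 mm wide, floor z = 6, cover's underside z = 17, cover's top z = 21 mm. Behind it the housing with a dark display is up to 38 mm high. Home, the cassette's last 30 mm stick out, 6 mm above the table
- slot_mouth (a point): middle of the mouth at the height of the slot's floor (dock x = 0, z = 6 mm). A ramp leads up to the floor over the first 6 mm, from z = 3.6 mm. The mouth is flared: 34.5 mm wide at its edge, 26.5 mm from 9 mm inwards; the cover's lip is raised about 1 mm at the edge
- port (a point): centre of the reading port, on the cover's top (dock x = 18.5 mm, z = 21 mm): a rectangular opening 23 mm along the dock's x by 16 mm along y, through the 4 mm cover, with a thin black rubber rim. With the cassette home its result window lies straight below it, its face 6.5 mm below this point
- stand: white stand of the probe, fixed to the table: a foot 72 x 62 mm and a tower 44 x 36 mm, 50 mm high. Origin: centre of its underside, z up. The probe's body sits 20 mm deep in a socket 34 x 26 mm with an inner ledge at z = 30 mm; lift it straight up by at least 45 mm to draw it clear
- probe: white hand-held reader probe, 150 g, standing upright in the stand, nose down. Body 30 mm (x) x 22 mm (y) x 92 mm (z) with flat sides and a thin dark band at mid-height; grip it across the 22 mm (y). Origin: middle of the underside of that body (its shoulder); z up along the probe, the body reaches from z = 0 to z = 92 mm. The black nose sticks out below
- nose_tip (a point): middle of the end face of the probe's nose, 22 mm below the shoulder while the nose is out. The nose is a black block 15 mm (probe x) x 8 mm (probe y), its last 3 mm narrowed to 12 x 5 mm; it fits the port with its long side along the dock's x, either way round
- nose (a joint): how far the sprung nose is pushed into the probe's body, m: 0 out, 0.008 fully in. Spring 500 N/m with 1.5 N preload (3.5 N at 4 mm)
- timer: bystander: round white clockwork timer, 68 mm across, 46 mm high. Origin: centre of its underside
- vial_a: bystander: capped sample vial standing upright, 23 mm across, 72 mm high. Origin: centre of its underside
- vial_b: bystander: a second capped sample vial standing upright, 23 mm across, 72 mm high. Origin: centre of its underside
- gauze: bystander: folded white gauze pad, 80 x 80 x 12 mm. Origin: centre of its underside
- tape: bystander: roll of tape lying flat, 100 mm across, 25 mm high. Origin: under its middle

How it is judged (in metres and radians):
On the way:
1. the cassette is fully home in the dock's slot, its result window under the port, and let go (horizontal distance between window and port below 0.0035 m and z of window in the frame of dock between 0.011 and 0.018 m and contact force between the fingers and cassette below 0.2 N), for 0.2 s.
At the end, for the whole second after the job is handed in: cassette home (window within 3.5 mm of the port, in line within 0.1 rad); probe in the fingers, still, upright within 0.09 rad, in line with the dock within 0.2 rad; nose in the port on the cassette with 1 to 8 N, within 7 mm of the window's centre, pushed in 1 to 7 mm (horizontal distance between window and port below 0.0035 m and z of window in the frame of dock between 0.011 and 0.018 m and angle between the x axis of cassette and the x axis of dock, either way round below 0.1 rad and value of joint nose between 0.001 and 0.007 m and contact force between probe and cassette between 1 and 8 N and horizontal distance between nose_tip and window below 0.007 m and angle between probe's own z axis and vertical below 0.09 rad and angle between the x axis of probe and the x axis of dock, either way round below 0.2 rad and contact force between the fingers and probe above 1 N and linear speed of probe below 0.02 m/s and z of nose_tip in the frame of dock below 0.018 m); the arm keeps its last pose, push and grip.
It fails at once if the nose presses hard on the cassette (over 15 N) (contact force between probe and cassette above 15 N).
It fails at once if a bystander is pushed more than 30 mm from its place or a vial is knocked over (distance of any of timer, vial_a, vial_b, gauze, tape from where it was at the start of the episode above 0.03 m or angle between any of vial_a, vial_b's own z axis and vertical above 0.6 rad).
It also fails if it takes over 62 s, if anything falls off the work surface, if the arm or the gripper's body presses on something with over 40 N, if the wrist force passes 120 N, or if a joint passes its speed limit or range.

## Working session

There is one attempt and no reset: what is moved stays moved. The work goes in short steps, Python scripts to look and compute and a shell command to move; the robot and the scene stay as the last step left them, time stands still between calls to the robot, and variables do not carry over. Pictures are saved under pics/ and viewed, and the job is handed in when it is done.

```bash
ls; mkdir -p pics; python3 - <<'E'
from workcell import status, vision
import cv2
print(status.state())
for n in("top","side"):
    f=vision.grab_frame(n); cv2.imwrite(f"pics/{n}0.png",f["color"]); print(n,f["fov_y"],f["cx"],f["cy"],f["pose"].tolist() if hasattr(f["pose"],'tolist') else f["pose"])
    for l in ["cassette","dock","stand","probe","timer","vial_a","gauze","tape"]:
        print(l,[( [round(x) for x in d["location"]],round(d["p"],2)) for d in vision.find_in(n,l)[:4]])
E
```

```text
pics
{'time_s': 0.0, 'qpos': array([-7.50589819e+01,  1.83516421e+01,  8.97059827e+01,  1.78788142e-03,
        7.20434140e+01, -1.14534507e+00]), 'qvel': array([-0.02929963, -0.03885236,  0.03601712,  0.02971509,  0.07218893,
       -0.0338748 ]), 'effort': array([ 3.91758018e-03, -4.12450361e+01, -2.31973958e+01,  7.30143813e-02,
        4.58788988e-02, -1.44098408e-04]), 'ee_pos': array([ 159.2925645 , -552.32466236,  403.92284023]), 'ee_rot': array([-1.79899015e+02, -3.71911465e-03,  1.60858072e+01]), 'force': array([-0.38631305,  0.08494705,  0.00443762]), 'torque': array([-0.00120337, -0.01612674,  0.02388945]), 'gripper_width': 91.4338587198787}
top 42.476451814726595 308.0522657253284 206.12572490804334 [[-0.008583285297178538, -0.9811614805537484, 0.1929986432363807, 303.5540513473895], [-0.9999254768104717, 0.01009721843408985, 0.006861997176128, -229.92581238123518], [-0.008681476767126134, -0.19292536188244094, -0.981175028577303, 1326.1030436893257], [0.0, 0.0, 0.0, 1.0]]
cassette [([489, -12, 12], 0.82)]
dock [([564, -167, 23], 0.83), ([678, -188, 32], 0.19)]
stand [([5
[... 236 characters left out ...]
.99170413982591 318.0401446550844 199.4941920224318 [[-0.9968424315397266, -0.057722922488083354, 0.05452734086126266, 522.4698075703913], [-0.0772458022463711, 0.5458898761929006, -0.8342885167047512, 607.9293669073621], [0.01839164803056364, -0.8358662017868256, -0.5486250449926484, 588.885199653271], [0.0, 0.0, 0.0, 1.0]]
cassette [([487, -4, 8], 0.88)]
dock [([568, -156, 19], 0.62)]
stand [([571, -344, 15], 0.97)]
probe [([572, -349, 86], 0.97)]
timer [([669, -172, 34], 0.83), ([573, -151, 22], 0.15)]
vial_a [([658, -90, 48], 0.66), ([697, -124, 41], 0.57), ([571, -348, 88], 0.39)]
gauze [([613, -11, 15], 0.97), ([487, 0, 7], 0.43)]
tape [([614, -509, 18], 0.82), ([567, -153, 23], 0.53)]
```

View pics/top0.png

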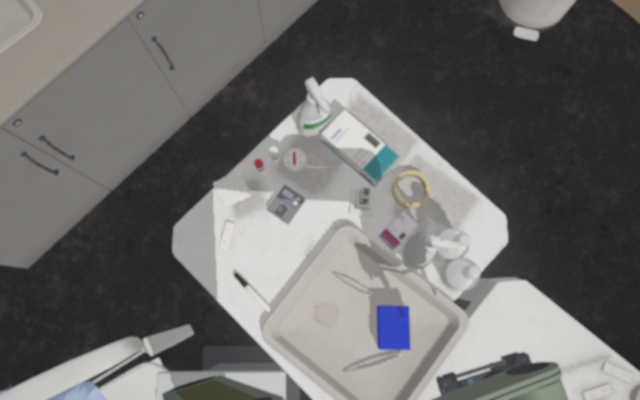

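View pics/side0.png

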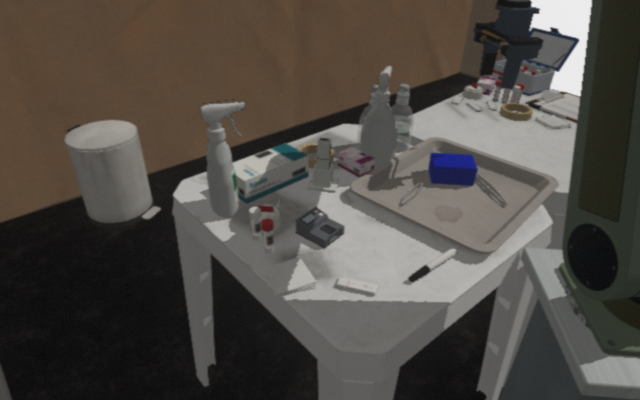

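```bash
cat > h.py <<'E'
from workcell import status, vision
import cv2, numpy as np
def K(f):
    F=f["color"].shape[0]/2/np.tan(np.radians(f["fov_y"]/2)); return F,f["cx"],f["cy"]
def proj(f,P):
    P=np.atleast_2d(P); T=np.linalg.inv(f["pose"]); c=P@T[:3,:3].T+T[:3,3]; F,cx,cy=K(f)
    return np.c_[c[:,0]/c[:,2]*F+cx,c[:,1]/c[:,2]*F+cy]
def ray(f,uv,z):
    "intersect pixel rays with plane z"
    F,cx,cy=K(f); uv=np.atleast_2d(uv); d=np.c_[(uv[:,0]-cx)/F,(uv[:,1]-cy)/F,np.ones(len(uv))]@f["pose"][:3,:3].T
    o=f["pose"][:3,3]; return o+d*((z-o[2])/d[:,2])[:,None]
def cloud(f):
    F,cx,cy=K(f); v,u=np.mgrid[0:400,0:640]; d=f["depth"]
    c=np.stack([(u-cx)/F*d,(v-cy)/F*d,d],-1); return c@f["pose"][:3,:3].T+f["pose"][:3,3]
E
python3 - <<'E'
from h import *
for n,boxes in (("top",[(190,160,320,260),(320,150,430,240)]),("side",[(230,190,400,310),(290,120,350,210)])):
    f=vision.grab_frame(n)
    for i,(a,b,c,d) in enumerate(boxes):
        im=cv2.resize(f["color"][b:d,a:c],None,fx=5 if i==0 and n=="top" else 4.7,fy=5 if i==0 and n=="top" else 4.7,interpolation=cv2.INTER_CUBIC)
        cv2.imwrite(f"pics/z_{n}{i}.png",im)
    for l in ["cassette","dock","stand","probe"]:
        s=vision.silhouettes(n,l)
        for m in s[:1]:
            M=m["pixels"]; C=cloud(f)[M&(f["depth"]>0)]
            r=cv2.minAreaRect(np.argwhere(M)[:,::-1].astype(np.float32))
            print(n,l,round(m["p"],2),M.sum(),"rect",r,"z pct",np.percentile(C[:,2],[5,25,50,75,95]).round(),"med",np.median(C,0).round(1))
E
```

```text
top cassette 0.74 253 rect ((226.8235626220703, 235.7058868408203), (9.701424598693848, 27.163990020751953), 14.03624439239502) z pct [ 4.  7.  9. 10. 13.] med [486.5 -10.6   8.5]
top dock 0.95 842 rect ((286.4189147949219, 204.01351928710938), (26.736957550048828, 32.549339294433594), 35.53767776489258) z pct [ 5. 20. 24. 32. 37.] med [ 565.8 -166.2   24. ]
top stand 0.76 440 rect ((361.9060974121094, 201.814697265625), (23.582773208618164, 26.575149536132812), 4.085616588592529) z pct [ 3.  6.  8. 27. 51.] med [ 559.1 -351.3    8.2]
top probe 0.5 169 rect ((364.5192565917969, 195.4038543701172), (10.198039054870605, 18.238801956176758), 11.309932708740234) z pct [ 54.  93. 119. 123. 126.] med [ 566.2 -358.6  119.4]
side cassette 0.74 455 rect ((357.0654602050781, 285.6673889160156), (40.25815200805664, 11.573850631713867), 13.626993179321289) z pct [2. 6. 8. 8. 9.] med [488.8  -2.2   7.5]
side dock 0.6 1177 rect ((317.873046875, 228.234619140625), (43.063541412353516, 33.15279006958008), 37.87498474121094) z pct [ 4. 15. 21. 29. 34.] med [ 570.3 -151.9   20.5]
side stand 0.86 547 rect ((322.5, 178.5), (23.0, 29.0), 90.0) z pct [ 3.  5. 14. 33. 48.] med [ 573.6 -341.3   13.6]
side probe 0.85 423 rect ((323.5, 153.5), (31.0, 13.0), 90.0) z pct [ 51.  67.  88. 109. 121.] med [ 574.  -348.5   87.6]
```

View pics/z_top0.png

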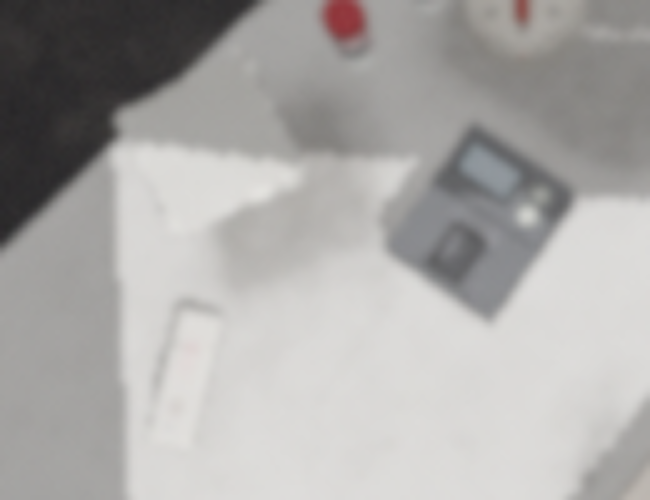

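View pics/z_top1.png

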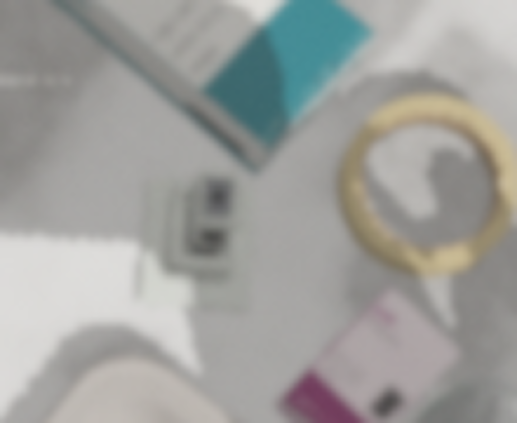

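View pics/z_side0.png

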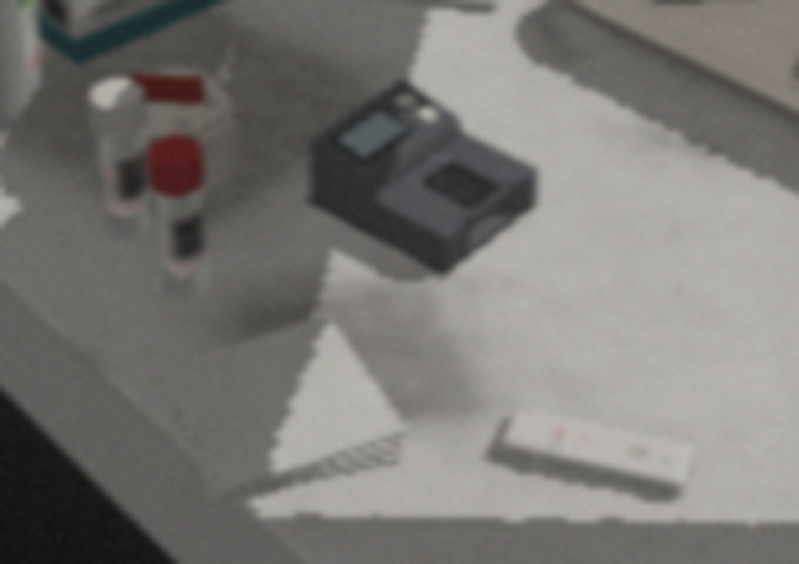

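View pics/z_side1.png

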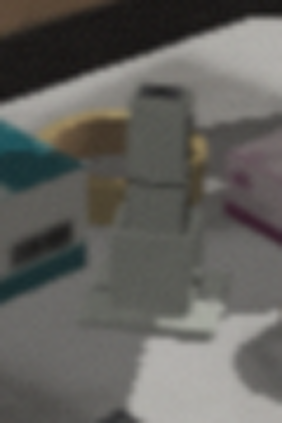

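```bash
cat > fit.py <<'E'
from h import *
from scipy.optimize import minimize
from scipy.ndimage import gaussian_filter
S=4
def hullmask(f,parts):
    m=np.zeros((400*S,640*S),np.uint8)
    for P in parts:
        q=proj(f,P); h=cv2.convexHull(((q+0.5)*S*16).astype(np.int32)); cv2.fillConvexPoly(m,h,255,shift=4)
    return cv2.resize(m,(640,400),interpolation=cv2.INTER_AREA)/255.
def box(x0,x1,y0,y1,z0,z1): return np.array([[x,y,z] for x in(x0,x1) for y in(y0,y1) for z in(z0,z1)],float)
def place(parts,x,y,yaw,z=0):
    c,s=np.cos(yaw),np.sin(yaw); R=np.array([[c,-s,0],[s,c,0],[0,0,1]]); return [p@R.T+[x,y,z] for p in parts]
def prism(prof,y0,y1): return np.array([[x,y,z] for x,z in prof for y in(y0,y1)],float)
DOCK=[box(0,79,-33,33,0,21),prism([(46,21),(79,21),(55,38),(79,38)],-33,33)]
CAS=[box(-36,36,-12,12,0,8.5)]
def fit(fs,masks,parts,x0):
    def cost(p):
        return sum(((gaussian_filter(hullmask(f,place(parts,*p[:2],p[2]/50)),1)-gaussian_filter(m.astype(float),1))**2).sum() for f,m in zip(fs,masks))
    x0=np.array([x0[0],x0[1],x0[2]*50]); sim=np.vstack([x0]+[x0+5*e for e in np.eye(3)])
    r=minimize(cost,x0,method="Nelder-Mead",options=dict(initial_simplex=sim,xatol=.05,fatol=.01)); return np.r_[r.x[:2],np.degrees(r.x[2]/50)],r.fun
def overlay(f,pts_lists,box,sc,fn):
    a,b,c,d=box; im=cv2.resize(f["color"][b:d,a:c],None,fx=sc,fy=sc,interpolation=cv2.INTER_CUBIC)
    for P,col in pts_lists:
        q=((proj(f,P)+.5-[a,b])*sc).astype(int); cv2.polylines(im,[q],True,col,1)
    cv2.imwrite(fn,im)
def rect(x0,x1,y0,y1,z): return np.array([[x0,y0,z],[x1,y0,z],[x1,y1,z],[x0,y1,z]],float)
E
python3 - <<'E'
from fit import *
fs=[];mk={"cassette":[],"dock":[]}
for n in("top","side"):
    f=vision.grab_frame(n); fs.append(f)
    for l in mk: mk[l].append(vision.silhouettes(n,l)[0]["pixels"])
res={}
for l,parts,x0 in(("dock",DOCK,(540,-145,-.63)),("cassette",CAS,(487,-8,-.22))):
    for s in ([0],[1],[0,1]):
        p,c=fit([fs[i] for i in s],[mk[l][i] for i in s],parts,x0); print(l,s,p.round(1),round(c,1)); res[l,tuple(s)]=p
for i,(f,b,n) in enumerate(zip(fs,[(210,175,320,260),(280,190,390,300)],["top","side"])):
    L=[]
    p=res["dock",(i,)]; 
    for r in(rect(0,79,-33,33,0),rect(0,55,-33,33,21),rect(7,30,-8,8,21),rect(55,79,-33,33,38)): L.append((place([r],p[0],p[1],np.radians(p[2]))[0],(0,255,0)))
    p=res["cassette",(i,)]
    for r in(rect(-36,36,-12,12,0),rect(-36,36,-12,12,8.5),rect(2.5,22.5,-4,4,8.5)): L.append((place([r],p[0],p[1],np.radians(p[2]))[0],(0,0,255)))
    overlay(f,L,b,7 if i==0 else 5.4,f"pics/ov_{n}.png")
E
```

```text
dock [0] [ 535.6 -140.1  -36.3] 5.5
dock [1] [ 534.3 -137.5  -33.5] 27.3
dock [0, 1] [ 534.9 -139.4  -34.6] 52.7
cassette [0] [487.8  -9.  -13.1] 1.8
cassette [1] [488.   -6.1 -13.7] 8.8
cassette [0, 1] [487.9  -7.4 -13.3] 21.6
```

View pics/ov_top.png

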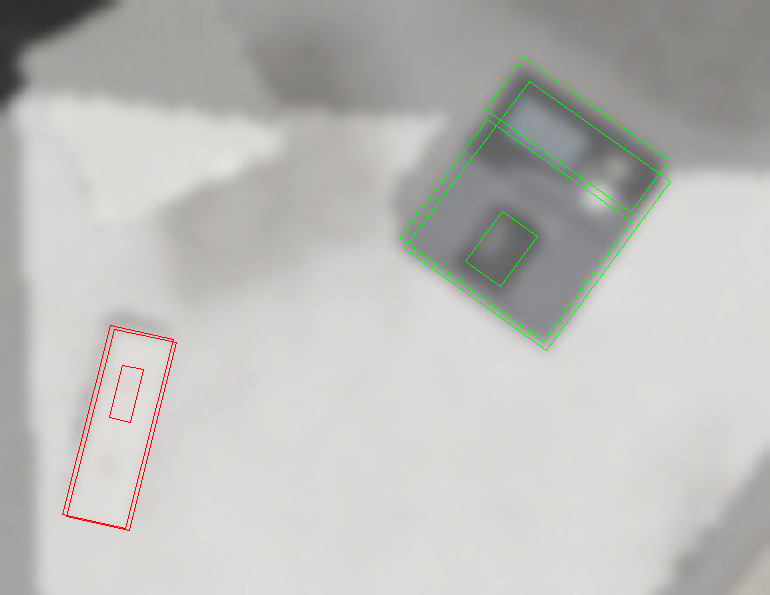

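View pics/ov_side.png

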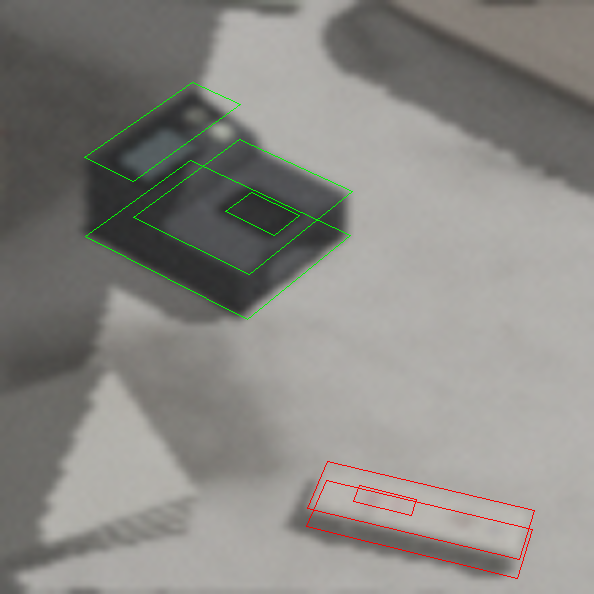

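```bash
python3 - <<'E'
from fit import *
for n in("top","side"):
    f=vision.grab_frame(n); C=cloud(f)[f["depth"]>0]
    C=C[(C[:,0]>100)&(C[:,0]<900)&(C[:,1]>-750)&(C[:,1]<150)&(C[:,2]>45)&(C[:,2]<800)]
    g={}
    for p in C: k=(int(p[0]//50*50),int(p[1]//50*50)); g[k]=max(g.get(k,0),p[2])
    print(n); 
    for x in range(850,50,-50): print(x,[int(g.get((x,y),0)) for y in range(100,-800,-50)])
print([y for y in range(100,-800,-50)])
E
```

```text
top
850 [0, 0, 0, 0, 0, 0, 0, 0, 0, 0, 0, 0, 0, 0, 0, 0, 0, 0]
800 [0, 0, 0, 0, 0, 0, 0, 250, 135, 64, 0, 0, 0, 0, 0, 0, 0, 0]
750 [0, 0, 0, 0, 0, 0, 105, 253, 250, 69, 67, 0, 0, 0, 0, 0, 0, 0]
700 [0, 0, 0, 0, 0, 75, 0, 242, 251, 69, 68, 68, 0, 0, 0, 0, 0, 0]
650 [0, 0, 0, 0, 81, 77, 50, 0, 0, 69, 69, 69, 65, 0, 0, 0, 0, 0]
600 [0, 0, 0, 0, 0, 0, 0, 0, 0, 0, 68, 68, 0, 0, 0, 0, 0, 0]
550 [0, 0, 0, 0, 0, 0, 0, 0, 0, 107, 131, 0, 0, 0, 0, 0, 0, 0]
500 [0, 0, 0, 0, 0, 0, 0, 0, 0, 0, 0, 45, 48, 0, 0, 0, 0, 0]
450 [0, 0, 0, 0, 0, 0, 0, 0, 0, 0, 0, 47, 245, 236, 187, 0, 0, 0]
400 [0, 0, 0, 0, 0, 0, 0, 0, 0, 0, 0, 0, 253, 251, 244, 120, 0, 0]
350 [0, 0, 0, 0, 0, 0, 0, 0, 0, 0, 0, 0, 114, 96, 187, 179, 0, 0]
300 [0, 0, 0, 0, 0, 0, 0, 0, 0, 0, 57, 57, 57, 0, 115, 110, 0, 0]
250 [0, 0, 0, 0, 0, 0, 0, 0, 0, 0, 57, 59, 57, 0, 0, 0, 0, 0]
200 [0, 0, 0, 0, 0, 0, 708, 0, 0, 0, 58, 58, 609, 608, 593, 339, 0, 0]
150 [0, 0, 364, 478, 563, 641, 699, 0, 0, 0, 562, 625, 624, 609, 591, 340, 0, 0]
100 [0, 287, 387, 380, 0, 0, 0, 0, 0, 0, 0, 0, 337, 0, 0, 0, 0, 0]
side
850 [0, 0, 0, 0, 0, 0, 0, 0, 0, 0, 0,
[... 404 characters left out ...]
 0]
500 [0, 0, 0, 0, 0, 0, 0, 0, 0, 0, 0, 0, 0, 0, 0, 0, 0, 0]
450 [0, 0, 0, 0, 0, 0, 0, 0, 0, 0, 0, 0, 243, 159, 182, 0, 0, 0]
400 [0, 0, 0, 0, 0, 0, 0, 0, 0, 0, 0, 0, 250, 244, 181, 0, 0, 0]
350 [0, 0, 0, 0, 0, 0, 0, 0, 0, 0, 0, 0, 108, 96, 183, 0, 0, 0]
300 [0, 0, 0, 0, 0, 0, 0, 0, 0, 0, 52, 53, 50, 0, 108, 0, 0, 0]
250 [0, 0, 0, 0, 0, 0, 0, 0, 0, 0, 53, 54, 53, 0, 0, 0, 0, 0]
200 [0, 0, 0, 0, 0, 0, 0, 0, 0, 0, 54, 53, 53, 0, 335, 335, 0, 0]
150 [0, 0, 398, 488, 487, 478, 0, 0, 0, 0, 0, 0, 392, 407, 400, 335, 0, 0]
100 [163, 299, 391, 386, 0, 0, 0, 0, 0, 0, 0, 0, 388, 407, 302, 300, 0, 0]
[100, 50, 0, -50, -100, -150, -200, -250, -300, -350, -400, -450, -500, -550, -600, -650, -700, -750]
```

```bash
python3 -m jog '[[0.0912,0.0405,-0.0404,0,0,0,0],[0.0912,0.0405,-0.0404,0,0,0,0],[0.0912,0.0405,-0.0404,0,0,0,0],[0.0912,0.0405,-0.0404,0,0,0,0],[0.0912,0.0405,-0.0404,0,0,0,0],[0.0912,0.0405,-0.0404,0,0,0,0],[0.0912,0.0405,-0.0404,0,0,0,0],[0.0912,0.0405,-0.0404,0,0,0,0],[0.0912,0.0405,-0.0404,0,0,0,0],[0.0912,0.0405,-0.0404,0,0,0,0],[0.0912,0.0405,-0.0404,0,0,0,0]]'
```

```text
time_s: 3.18
ee_pos: [464.8, -0.1, 405.1]
ee_rot: [180.0, -0.1, 16.1]
force: [2.2, -0.4, 0.7]
gripper_width: 91.2
```

```bash
python3 -m jog '[[0.06,0,0,0.04,0,0,0.171],[0.06,0,0,0.04,0,0,0.171],[0.06,0,0,0.04,0,0,0.171],[0.06,0,0,0.03,0,0,0],[0.06,0,0,0,0,0,0],[0.06,0,0,0,0,0,0]]'
cat > look.py <<'E'
import sys
from fit import *
tag=sys.argv[1]
B={"top":list(map(int,sys.argv[2].split(","))),"side":list(map(int,sys.argv[3].split(",")))}
for n in("top","side"):
    f=vision.grab_frame(n); a,b,c,d=B[n]; s=min(780/(c-a),580/(d-b))
    cv2.imwrite(f"pics/{tag}_{n}.png",cv2.resize(f["color"][b:d,a:c],None,fx=s,fy=s,interpolation=cv2.INTER_CUBIC))
E
python3 look.py hov 180,160,340,300 220,150,420,320
```

```text
time_s: 3.92
ee_pos: [464.9, -2.0, 255.8]
ee_rot: [-180.0, -0.1, -13.3]
force: [0.1, 0.4, 1.7]
gripper_width: 59.9
```

View pics/hov_top.png

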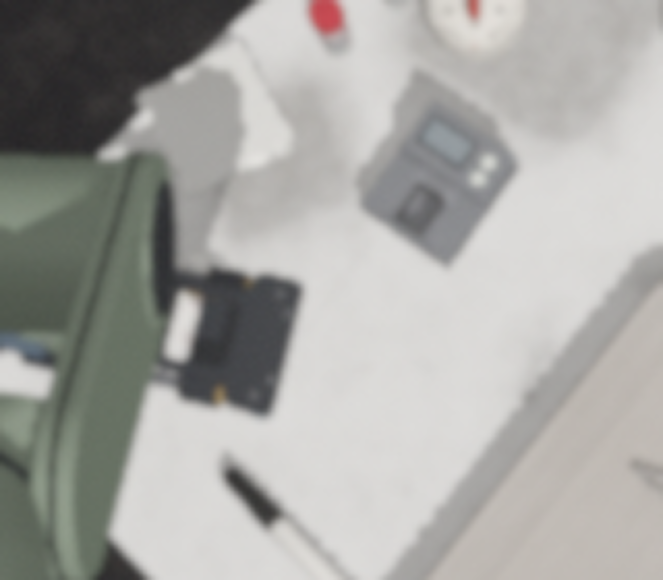

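View pics/hov_side.png

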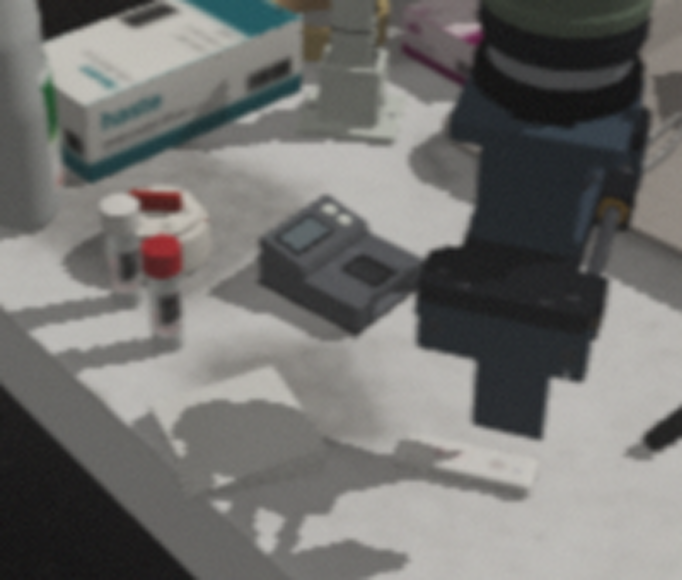

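```bash
python3 - <<'E'
from fit import *
f=vision.grab_frame("side")
s=status.state(); p=s["ee_pos"]; y=np.radians(s["ee_rot"][2])
pts=place([np.array([[16,43.4,0],[-16,43.4,0],[16,30,0],[-16,30,0]],float)],p[0],p[1],y,p[2]-191)[0]
q=proj(f,pts); print(q.round(1), ((q-[220,150])*3.41).round())
print(ray(f,[[359.3,275.5],[379.8,278.2]],p[2]-191).round(1),pts.round(1))
E
```

```text
[[358.2 276.6]
 [377.2 280.9]
 [360.1 271.4]
 [378.8 275.6]] [[471. 432.]
 [536. 446.]
 [478. 414.]
 [542. 428.]]
[[488.5  33.7  65.1]
 [454.7  36.9  65.1]] [[490.3  36.5  65.1]
 [459.2  43.8  65.1]
 [487.3  23.4  65.1]
 [456.1  30.8  65.1]]
```

```bash
python3 -m jog '[[0.06,-0.001,0,0.025,0,0,0],[0.06,0,0,0.025,0,0,0],[0.06,0,0,0.012,0,0,0],[0.06,0,0,0,0,0,0],[0,0,0,0,0,0,0],[0,0,0,0,0,0,0],[0,0,0,0,0,0,0],[0,0,0,0,0,0,0],[0,0,0,0,0,0,0]]' 12
python3 look.py grip 180,160,340,300 220,150,420,320
```

```text
time_s: 5.2
ee_pos: [463.4, -1.8, 193.0]
ee_rot: [-180.0, -0.0, -13.3]
force: [-0.5, 0.8, 2.7]
gripper_width: 23.7
```

View pics/grip_side.png

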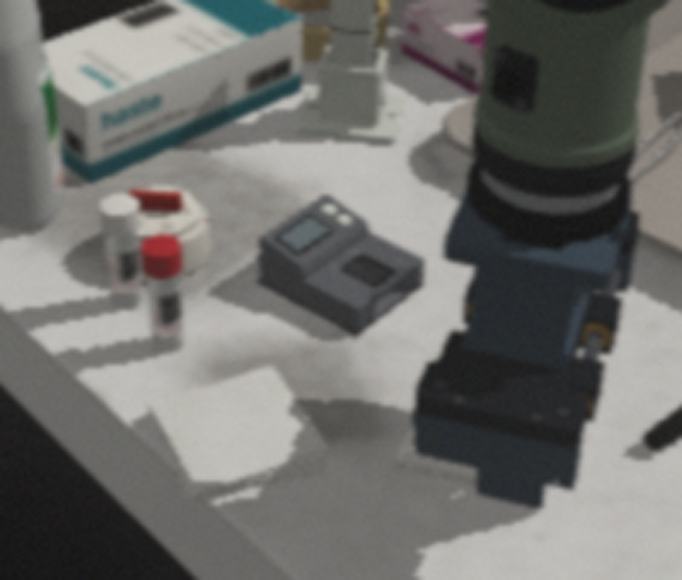

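```bash
python3 -m jog '[[0,0,0,-0.02,0,0,0],[0,0,0,-0.02,0,0,0],[0,0.0165,0.0445,0,0,0,0],[0,0.0165,0.0445,0,0,0,0],[0,0,0,0,0,0,0.132],[0,0,0,0,0,0,0.132],[0,0,0,0,0,0,0.132],[0,0,0,0,0,0,0],[0,0,0,0,0,0,0]]'
python3 look.py pre 220,160,320,250 250,170,400,300
python3 - <<'E'
from fit import *
for n in("top","side"):
    f=vision.grab_frame(n)
    for l in ["cassette","dock"]:
        s=vision.silhouettes(n,l); print(n,l,[(round(m["p"],2),int(m["pixels"].sum()))for m in s],[(d["location"],round(d["p"],2)) for d in vision.find_in(n,l)[:2]])
E
```

```text
time_s: 6.42
ee_pos: [474.9, -96.0, 232.6]
ee_rot: [180.0, 0.0, -35.9]
force: [-0.6, 0.2, -0.1]
gripper_width: 23.4
top cassette [(0.42, 765), (0.31, 89)] [([676.6, -191.0, 29.4], 0.66)]
top dock [(0.72, 206), (0.59, 745)] [([566.3, -166.6, 23.9], 0.96), ([662.4, -96.9, 68.3], 0.45)]
side cassette [(0.63, 77)] [([514.9, -112.6, 44.7], 0.47)]
side dock [(0.74, 1193), (0.6, 354)] [([571.8, -153.2, 25.4], 0.82)]
```

View pics/pre_top.png

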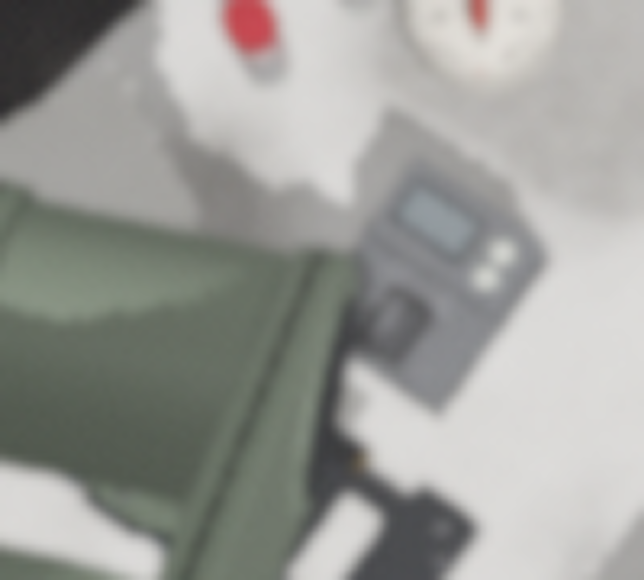

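View pics/pre_side.png

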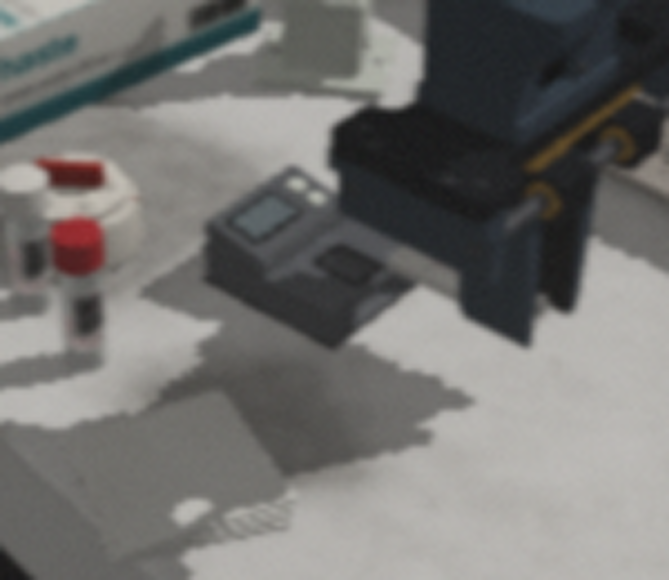

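```bash
python3 -m jog '[[0,0,0,0.016,0,0,0],[0,0,0,0.0165,0,0,0],[0,0,0,0,0,0,0],[0,0,0,0,0,0,0]]'
cat > ov2.py <<'E'
import sys
from fit import *
tag=sys.argv[1]; D=list(map(float,sys.argv[2].split(","))); off=float(sys.argv[3]); zg=float(sys.argv[4])
s=status.state(); p=s["ee_pos"]; y=np.radians(s["ee_rot"][2]); print(p.round(1),s["ee_rot"].round(2),s["force"].round(1))
for n,b in(("top",(230,170,310,240)),("side",(280,195,370,265))):
    f=vision.grab_frame(n); L=[]
    for r in(rect(0,79,-33,33,0),rect(0,50,-33,33,21),rect(7,30,-8,8,21)): L.append((place([r],D[0],D[1],np.radians(D[2]))[0],(0,255,0)))
    for r in(rect(-36,36,-12,12,0),rect(-36,36,-12,12,8.5)): L.append((place([r+[off,0,0]],p[0],p[1],y,p[2]-zg)[0],(0,0,255)))
    overlay(f,L,b,8,f"pics/{tag}_{n}.png")
E
python3 ov2.py o1 535.2,-139.5,-36 24.5 193
```

```text
time_s: 7.52
ee_pos: [475.2, -96.1, 200.7]
ee_rot: [-180.0, -0.0, -36.0]
force: [0.2, -0.4, -0.4]
gripper_width: 23.5
[475.2 -96.1 200.7] [-1.7999e+02 -4.0000e-02 -3.5990e+01] [ 0.2 -0.4 -0.4]
```

View pics/o1_top.png

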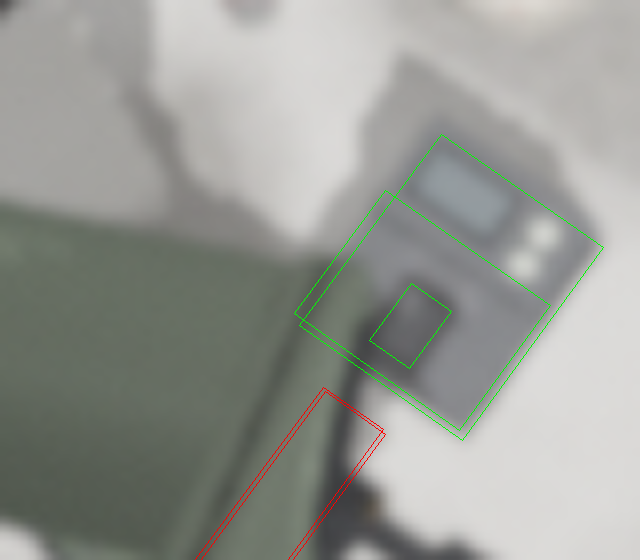

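View pics/o1_side.png

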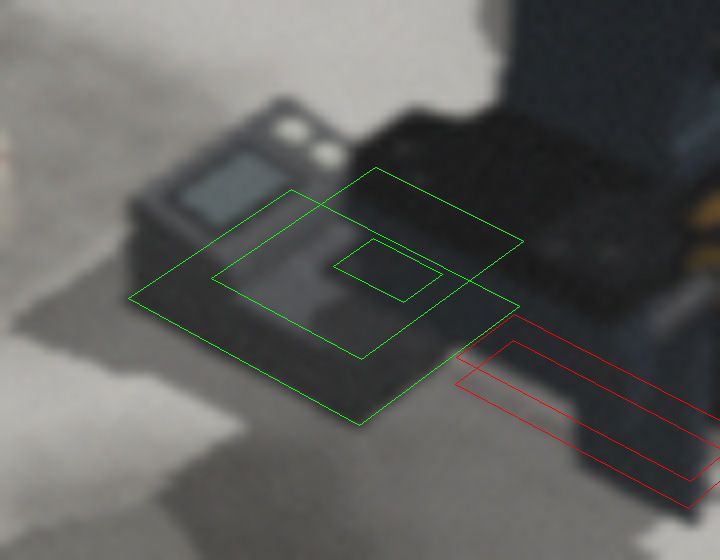

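```bash
cat > ov3.py <<'E'
import sys
from fit import *
tag=sys.argv[1]; off=float(sys.argv[2]); zg=float(sys.argv[3]); b=tuple(map(int,sys.argv[4].split(",")))
s=status.state(); p=s["ee_pos"]; y=np.radians(s["ee_rot"][2])
f=vision.grab_frame("side"); g=dict(f); fs=[vision.grab_frame("side")["color"].astype(float) for _ in range(5)]
g["color"]=np.clip((np.mean(fs,0)-20)*1.8,0,255).astype(np.uint8)
L=[(place([r+[off,0,0]],p[0],p[1],y,p[2]-zg)[0],(0,0,255)) for r in(rect(-36,36,-12,12,0),rect(-36,36,-12,12,8.5))]
if len(sys.argv)>5:
    D=list(map(float,sys.argv[5].split(",")))
    for r in(rect(0,79,-33,33,0),rect(0,50,-33,33,21),rect(7,30,-8,8,21),np.array([[0,-17.25,18],[0,17.25,18],[0,17.25,3.6],[0,-17.25,3.6]])): L.append((place([r],D[0],D[1],np.radians(D[2]))[0],(0,255,0)))
sc=min(780/(b[2]-b[0]),580/(b[3]-b[1])); overlay(g,L,b,sc,f"pics/{tag}.png")
E
python3 ov3.py o2 24.5 193 310,215,380,265 535,-138.5,-35.5
```

```text
(no output)
```

View pics/o2.png

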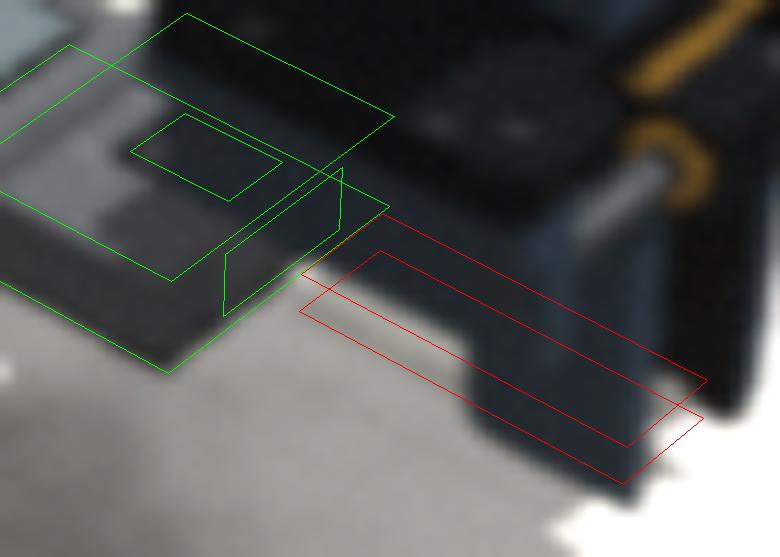

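```bash
python3 - <<'E'
from fit import *
f=vision.grab_frame("side")
s=status.state(); p=s["ee_pos"]; y=np.radians(s["ee_rot"][2])
b=(310,215);sc=780/70
for o in(11.8,25.2):
  for x in(16,-16):
    P=place([np.array([[x,o,0]],float)],p[0],p[1],y,p[2]-191)[0]; q=proj(f,P); print(o,x,((q+.5-b)*sc).round())
g=vision.grab_frame("side"); C=cloud(g)
for u,v in((360,250),(362,252),(364,254),(352,247),(345,243)): print(u,v,C[v,u].round(1))
E
```

```text
11.8 16 [[500. 410.]]
11.8 -16 [[648. 489.]]
25.2 16 [[454. 447.]]
25.2 -16 [[603. 528.]]
360 250 [485.1 -75.1  30.6]
362 252 [481.1 -72.7  28. ]
364 254 [477.1 -71.6  24.3]
352 247 [500.3 -87.5  26.6]
345 243 [ 513.9 -111.3   16.4]
```

```bash
python3 - <<'E'
from fit import *
im=np.mean([vision.grab_frame("side")["color"].astype(float) for _ in range(8)],0)
a,b,c,d=330,233,372,264
z=np.clip((im[b:d,a:c]-90)*2.2,0,255).astype(np.uint8)
cv2.imwrite("pics/zz.png",cv2.resize(z,None,fx=18,fy=18,interpolation=cv2.INTER_NEAREST))
E
```

```text
(no output)
```

View pics/zz.png

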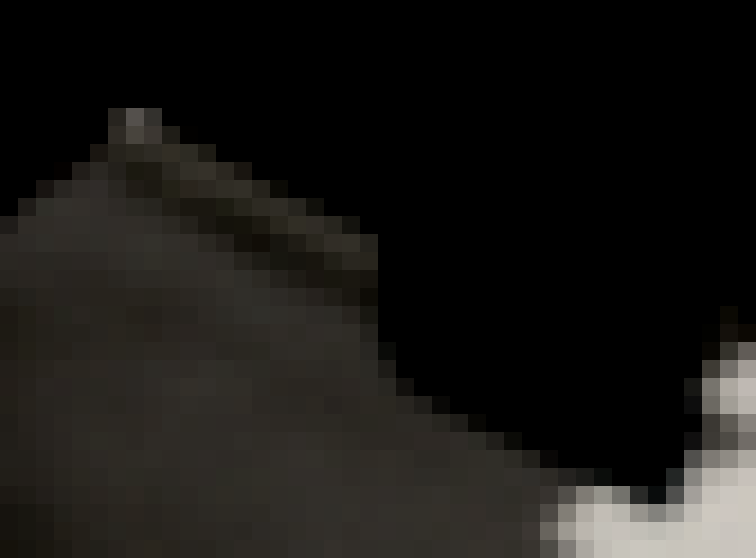

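```bash
python3 -m jog '[[0,0.006,0,0.0007,0,0,0],[0,0.006,0,0,0,0,0],[0,0.006,0,0,0,0,0],[0,0.006,0,0,0,0,0],[0,0,0,0,0,0,0]]'; python3 -m jog '[[0,0.004,0,0,0,0,0],[0,0.004,0,0,0,0,0],[0,0.004,0,0,0,0,0],[0,0,0,0,0,0,0]]';  python3 ov3.py o4 24.5 193 290,195,380,260 535,-138.5,-35.5
```

```text
time_s: 9.05
ee_pos: [494.8, -110.4, 199.5]
ee_rot: [-180.0, -0.0, -36.0]
force: [-0.0, 1.0, -0.7]
gripper_width: 23.9
time_s: 9.55
ee_pos: [504.3, -117.4, 199.6]
ee_rot: [-180.0, -0.0, -36.0]
force: [0.1, 0.6, 0.6]
gripper_width: 24.1
```

View pics/o4.png

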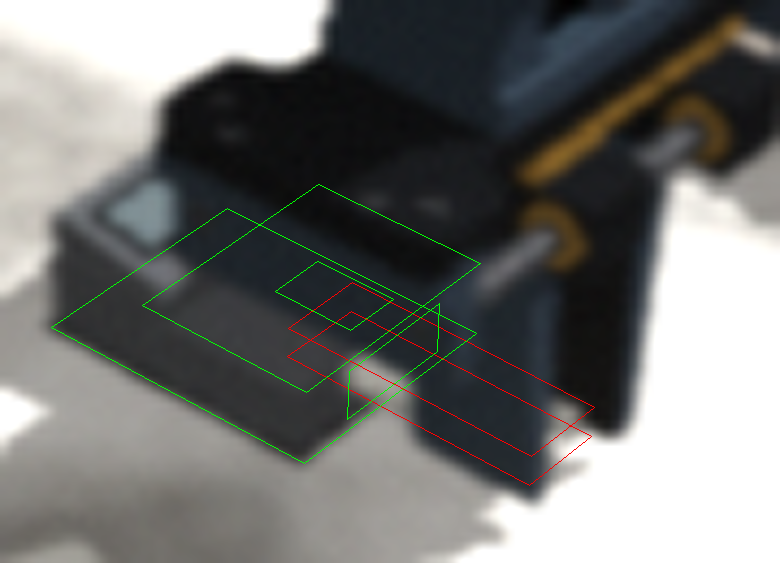

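```bash
python3 -m jog '[[0,0.004,0,0,0,0,0],[0,0.004,0,0,0,0,0],[0,0.003,0,0,0,0,0],[0,0.002,0,0,0,0,0],[0,0,0,0,0,0,0]]'; python3 -m jog '[[0,0.0015,0,0,0,0,0],[0,0.0015,0,0,0,0,0],[0,0,0,0,0,0,0]]'
```

```text
time_s: 10.48
ee_pos: [514.6, -124.9, 199.5]
ee_rot: [180.0, -0.0, -36.0]
force: [-0.1, -0.8, 0.2]
gripper_width: 23.7
time_s: 10.85
ee_pos: [517.1, -126.6, 199.6]
ee_rot: [180.0, -0.0, -36.0]
force: [-0.2, 0.2, 0.8]
gripper_width: 23.6
```

```bash
python3 -m jog '[[0,0.001,0,0,0,0,0],[0,0.001,0,0,0,0,0],[0,0,0,0,0,0,0]]'; python3 -m jog '[[0,0.001,0,0,0,0,0],[0,0,0,0,0,0,0]]';python3 -m jog '[[0,0.001,0,0,0,0,0],[0,0,0,0,0,0,0]]'
```

```text
time_s: 11.22
ee_pos: [518.6, -127.8, 199.5]
ee_rot: [180.0, -0.0, -36.0]
force: [-0.3, 0.5, 0.3]
gripper_width: 23.8
time_s: 11.48
ee_pos: [518.9, -128.0, 199.4]
ee_rot: [180.0, 0.1, -36.0]
force: [-1.6, 2.6, 1.0]
gripper_width: 23.9
time_s: 11.72
ee_pos: [519.3, -128.3, 199.2]
ee_rot: [180.0, 0.2, -36.0]
force: [-2.9, 4.4, 2.4]
gripper_width: 23.8
```

```bash
python3 -m jog '[[0,0.0015,0,0,0,0,0],[0,0,0,0,0,0,0]]'; python3 -m jog '[[0.03,0,0,0,0,0,0],[0.04,0,0,0,0,0,0],[0.04,0,0,0,0,0,0],[0.04,0,0,0,0,0,0]]'; python3 ov3.py o5 24.5 193 290,195,380,260 535,-138.5,-35.5
```

```text
time_s: 11.98
ee_pos: [519.8, -128.8, 198.8]
ee_rot: [179.9, 0.4, -36.0]
force: [-5.8, 6.5, 1.4]
gripper_width: 23.9
time_s: 12.48
ee_pos: [521.0, -129.9, 199.3]
ee_rot: [179.9, 0.1, -36.0]
force: [-4.5, -1.2, -0.0]
gripper_width: 39.8
```

View pics/o5.png

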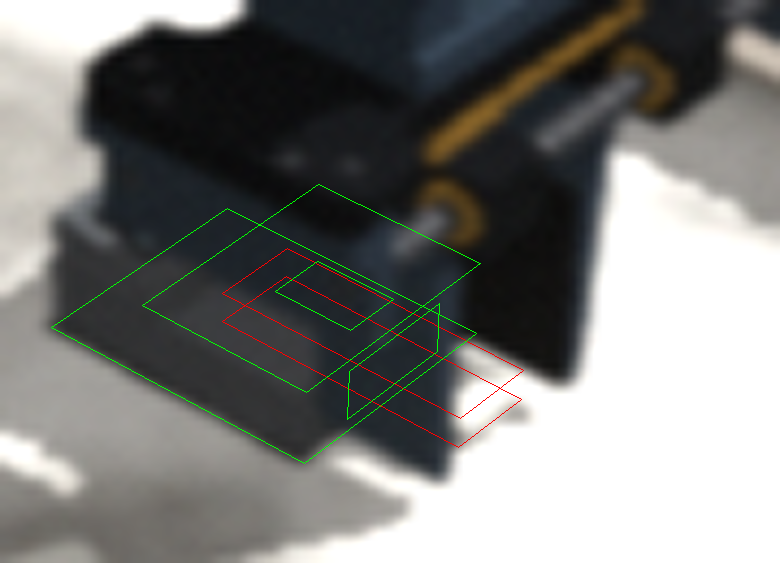

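```bash
python3 -m jog '[[0.04,-0.004,0,0,0,0,0],[0.05,-0.004,0,0,0,0,0],[0.05,0,0,0,0,0,0]]'; python3 -m jog '[[0.06,0,0,-0.04,0,0,0],[0.06,0,0,-0.05,0,0,0],[0.06,-0.05,0,-0.05,0,0,0],[0.06,-0.05,0,-0.05,0,0,0],[0.06,-0.03,0.03,0,0,0,0],[0.06,0,0,0,0,0,0]]'; python3 look.py home 230,170,310,240 280,190,390,270
```

```text
time_s: 13.15
ee_pos: [515.3, -125.0, 199.9]
ee_rot: [-180.0, -0.1, -36.0]
force: [0.2, -0.0, -1.0]
gripper_width: 49.6
time_s: 13.9
ee_pos: [399.3, -79.5, 378.8]
ee_rot: [-180.0, -0.1, -36.0]
force: [-0.1, 1.1, 0.0]
gripper_width: 60.0
```

View pics/home_side.png

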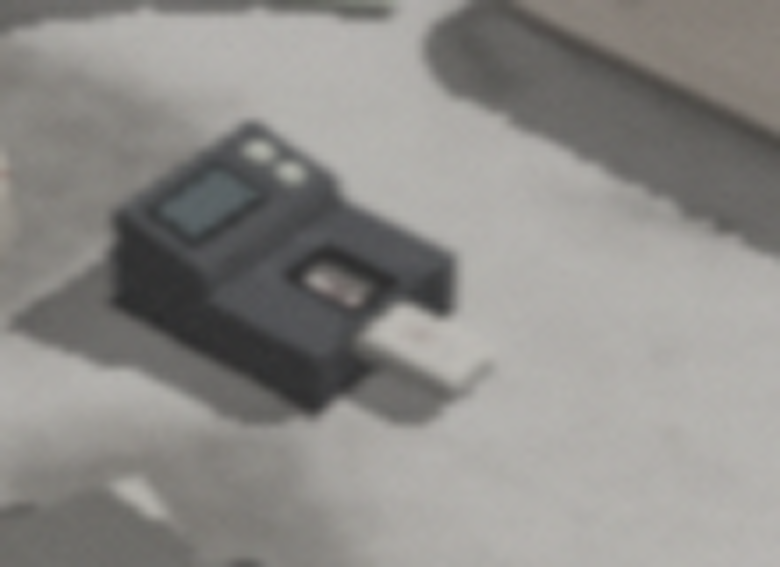

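View pics/home_top.png

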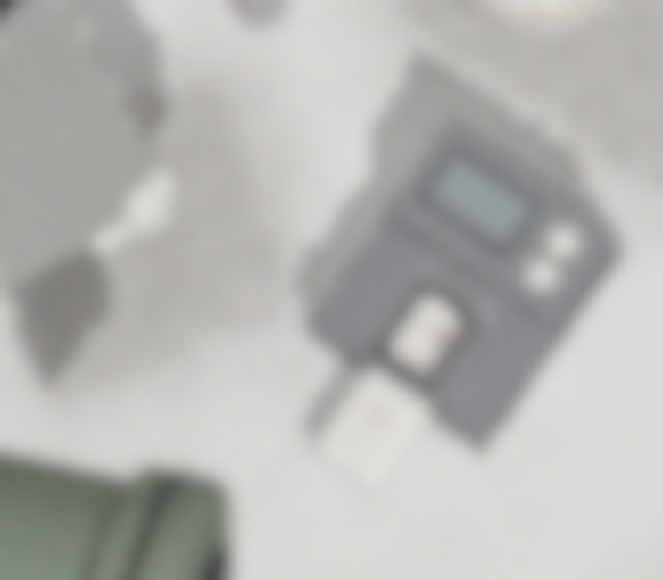

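```bash
cat > ov4.py <<'E'
import sys
from fit import *
tag=sys.argv[1]; 
for n,b,D in(("top",(240,175,310,235),sys.argv[2]),("side",(285,195,365,255),sys.argv[3])):
    D=list(map(float,D.split(",")))
    f=vision.grab_frame(n); f["color"]=np.mean([vision.grab_frame(n)["color"].astype(float) for _ in range(4)],0).astype(np.uint8)
    L=[]
    for r in(rect(0,79,-33,33,0),rect(0,50,-33,33,21),rect(7,30,-8,8,21)): L.append((place([r],D[0],D[1],np.radians(D[2]))[0],(0,255,0)))
    for r in(rect(-30,0,-12,12,6),rect(-30,42,-12,12,14.5)): L.append((place([r],D[0],D[1],np.radians(D[2]))[0],(0,0,255)))
    overlay(f,L,b,min(780/(b[2]-b[0]),580/(b[3]-b[1])),f"pics/{tag}_{n}.png")
E
python3 ov4.py o6 535.6,-140.1,-36.3 535,-138.5,-35.5
```

```text
(no output)
```

View pics/o6_top.png

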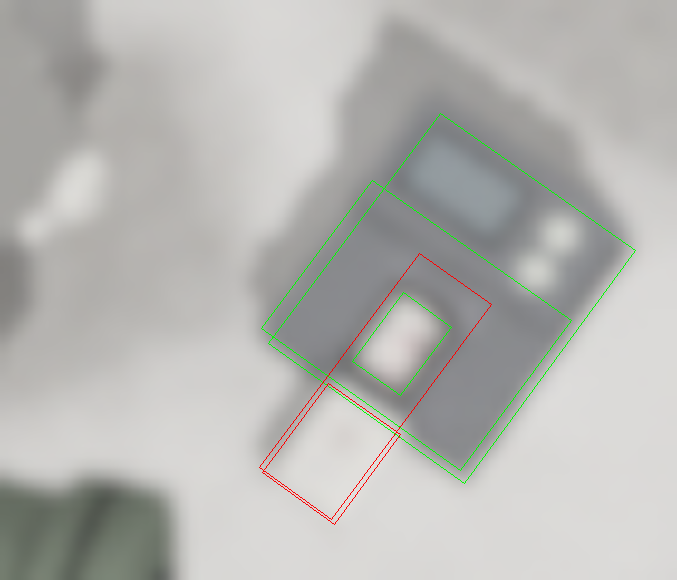

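View pics/o6_side.png

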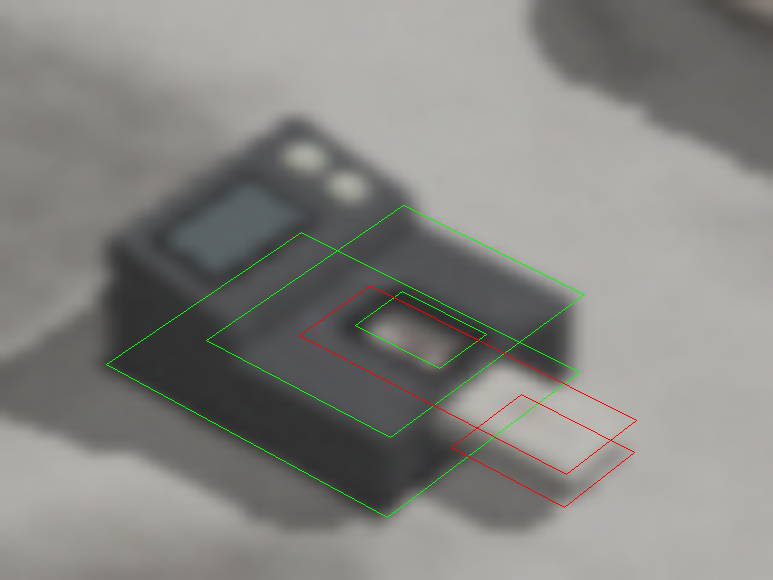

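```bash
python3 - <<'E'
from fit import *
fs=[vision.grab_frame(n) for n in("top","side")]
mk={"probe":[],"stand":[]}
for n in("top","side"):
    vision.grab_frame(n)
    for l in mk:
        s=vision.silhouettes(n,l); print(n,l,[(round(m["p"],2),int(m["pixels"].sum())) for m in s]); 
        s=[m for m in s if abs(np.argwhere(m["pixels"]).mean(0)-([197,363] if n=="top" else [162,323])).max()<25]
        mk[l].append(s[0]["pixels"])
res={}
for l,parts,zz in(("probe",[box(-15,15,-11,11,50,122)],0),("stand",[box(-36,36,-31,31,0,6),box(-22,22,-18,18,0,50),box(-15,15,-11,11,50,122)],0)):
  for sel in([0],[1],[0,1]):
    M=[mk[l][i]|mk["probe"][i] if l=="stand" else mk[l][i] for i in sel]
    for y0 in(0,.2,-.2):
        p,c=fit([fs[i] for i in sel],M,parts,(566,-352,y0)); print(l,sel,y0,p.round(1),round(c,1))
        if (l,tuple(sel)) not in res or c<res[l,tuple(sel)][1]: res[l,tuple(sel)]=(p,c)
for i,(f,b,n) in enumerate(zip(fs,[(335,175,395,225),(290,125,360,205)],["top","side"])):
    p=res["stand",(i,)][0]; L=[]
    for r in(rect(-36,36,-31,31,0),rect(-22,22,-18,18,50),rect(-15,15,-11,11,122)): L.append((place([r],p[0],p[1],np.radians(p[2]))[0],(0,255,0)))
    overlay(f,L,b,min(780/(b[2]-b[0]),580/(b[3]-b[1])),f"pics/st_{n}.png")
E
```

```text
top probe [(0.56, 218)]
top stand []Traceback (most recent call last):
  File "<stdin>", line 9, in <module>
IndexError: list index out of range
```

```bash
python3 - <<'E'
from fit import *
fs=[vision.grab_frame(n) for n in("top","side")]
for n,f in zip(("top","side"),fs):
    C=cloud(f); v,u=np.mgrid[0:400,0:640]
    M=(abs(C[...,0]-566)<45)&(abs(C[...,1]+352)<40)&(f["depth"]>0)
    T=C[M&(C[...,2]>112)&(C[...,2]<132)]; print(n,"top pts",len(T),T.mean(0).round(1),T.min(0).round(1),T.max(0).round(1))
    m=vision.silhouettes(n,"probe") if vision.grab_frame(n) else 0
    m=[k for k in m if abs(np.argwhere(k["pixels"]).mean(0)-([197,363] if n=="top" else [155,323])).max()<25]
    for y0 in(0,.3,-.3): 
        p,c=fit([f],[m[0]["pixels"]],[box(-15,15,-11,11,50,122)],(566,-352,y0)); print(p.round(1),round(c,1))
for i,(f,b,n) in enumerate(zip(fs,[(335,175,395,225),(290,125,360,205)],["top","side"])):
    L=[]
    for r in(rect(-36,36,-31,31,0),rect(-22,22,-18,18,50),rect(-15,15,-11,11,122)): L.append((place([r],567,-351,np.radians(-3))[0],(0,255,0)))
    overlay(f,L,b,min(780/(b[2]-b[0]),580/(b[3]-b[1])),f"pics/st_{n}.png")
E
```

```text
top top pts 115 [ 572.3 -361.   121.5] [ 557.8 -373.   112.8] [ 589.5 -350.7  128.9]
[ 571.5 -360.6   -8.4] 1.2
[ 571.6 -360.6   -8. ] 1.2
[ 571.7 -360.8   -9.5] 1.2
side top pts 90 [ 574.1 -352.3  119. ] [ 560.1 -366.3  112.4] [ 588.4 -344.1  122.9]
[ 5.737e+02 -3.514e+02 -2.000e-01] 8.2
[ 574.6 -352.4    5.1] 7.2
[ 574.1 -351.6    1.6] 7.5
```

View pics/st_top.png

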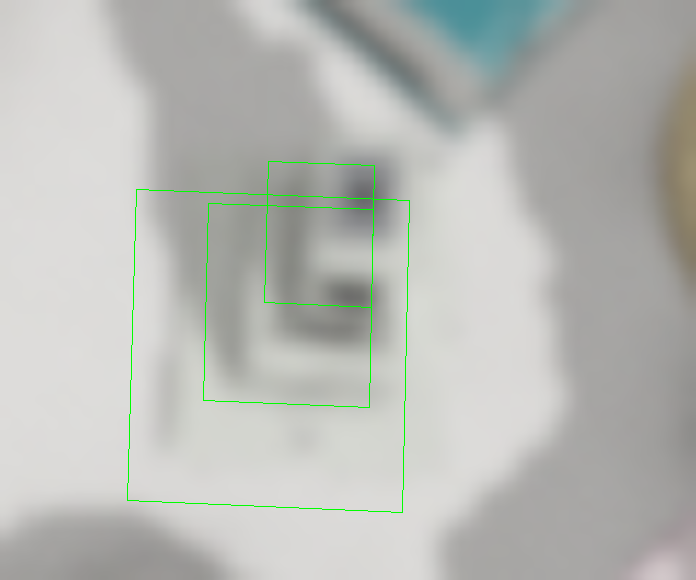

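View pics/st_side.png

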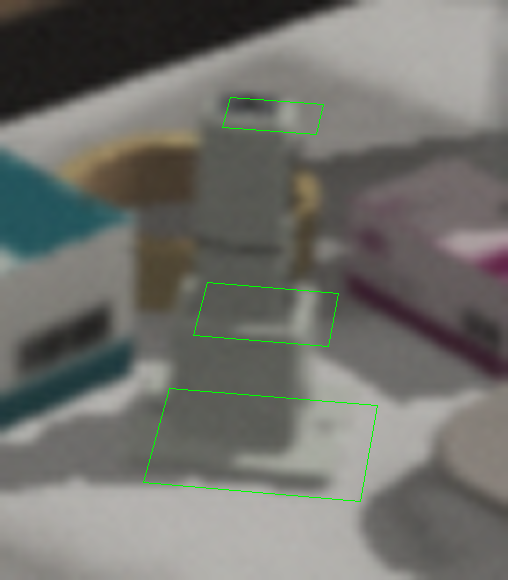

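```bash
python3 - <<'E'
from fit import *
f=vision.grab_frame("top"); im=np.mean([vision.grab_frame("top")["color"].astype(float) for _ in range(8)],0)
a,b,c,d=342,180,382,222
z=np.clip((im[b:d,a:c]-60)*1.5,0,255).astype(np.uint8)
cv2.imwrite("pics/zp.png",cv2.resize(z,None,fx=14,fy=14,interpolation=cv2.INTER_CUBIC))
m=vision.silhouettes("top","probe")[0]["pixels"]
for r in m[185:210,352:376].astype(int): print("".join(".#"[k] for k in r))
fs=vision.grab_frame("side"); im=np.mean([vision.grab_frame("side")["color"].astype(float) for _ in range(8)],0)
a,b,c,d=300,130,350,200
z=np.clip((im[b:d,a:c]-40)*1.6,0,255).astype(np.uint8)
cv2.imwrite("pics/zs.png",cv2.resize(z,None,fx=8,fy=8,interpolation=cv2.INTER_CUBIC))
E
```

```text
........................
........................
........................
............#####.......
...........#######......
...........#######......
..........########......
..........########......
.........#########......
.........#########......
........##########......
........##########......
........##########......
........##########......
........#########.......
........#########.......
........########........
........########........
........#######.........
........................
........................
........................
........................
........................
........................
```

View pics/zp.png

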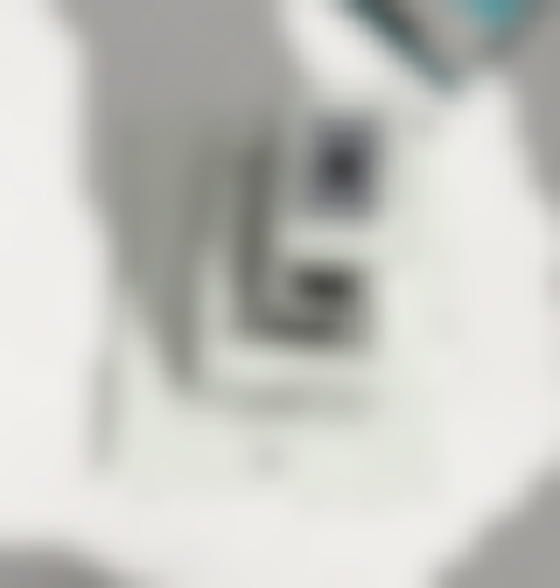

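View pics/zs.png

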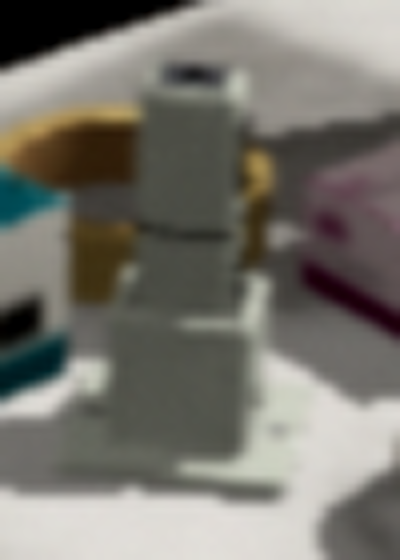

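```bash
python3 -m jog '[[0.09,0.0506,0.0207,0,0,0,0],[0.09,0.0506,0.0207,0,0,0,0],[0.09,0.0506,0.0207,0,0,0,0],[0.09,0.0506,0.0207,0,0,0,0],[0.09,0.0506,0.0207,0,0,0,0],[0.09,0.0506,0.0207,0,0,0,0],[0.09,0,0,0,0,0,-0.14],[0.09,0,0,0,0,0,-0.14],[0.09,0,0,0,0,0,-0.14],[0.09,0,0,0,0,0,-0.14],[0.09,0,0,0.03,0,0,0],[0.09,0,0,0,0,0,0]]'
python3 look.py pr 300,150,420,240 270,100,390,200
```

```text
time_s: 17.5
ee_pos: [573.7, -358.4, 345.4]
ee_rot: [-179.8, 0.3, -3.9]
force: [0.8, -0.5, 0.0]
gripper_width: 90.3
```

View pics/pr_top.png

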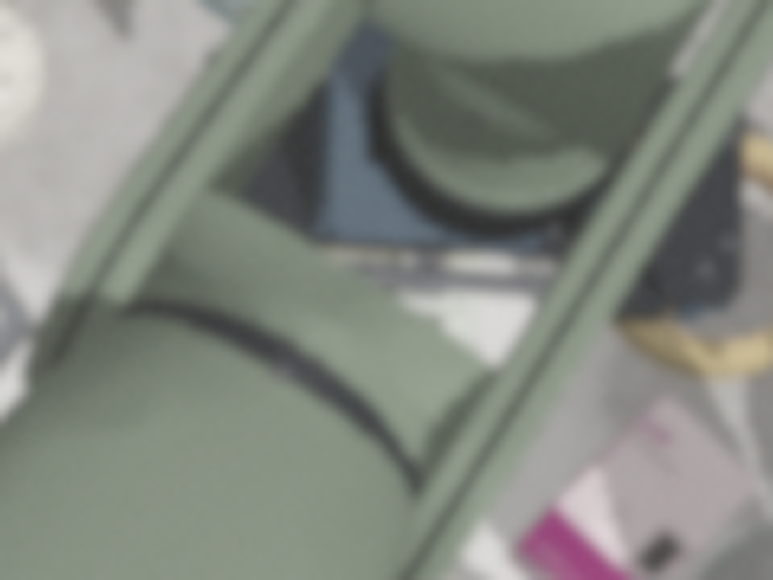

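View pics/pr_side.png

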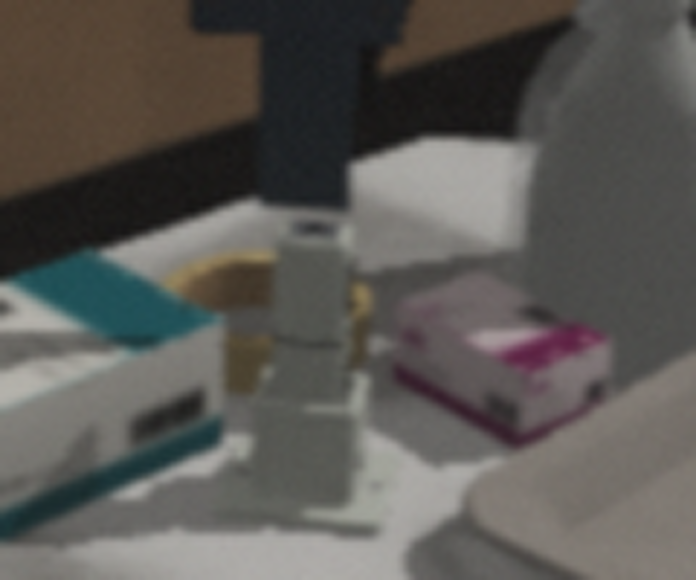

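```bash
python3 -m jog '[[0.09,-0.002,0,0.03,0,0,0],[0.09,0,0,0.03,0,0,0],[0.09,0,0,0.02,0,0,0],[0.09,0,0,0.016,0,0,0],[0.09,0,0,0,0,0,0],[0.09,0,0,0,0,0,0]]'
python3 look.py pg 300,150,420,240 270,100,390,200
```

```text
time_s: 18.35
ee_pos: [572.6, -358.8, 253.2]
ee_rot: [179.9, -0.1, -3.9]
force: [1.0, 0.9, -0.4]
gripper_width: 89.8
```

View pics/pg_side.png

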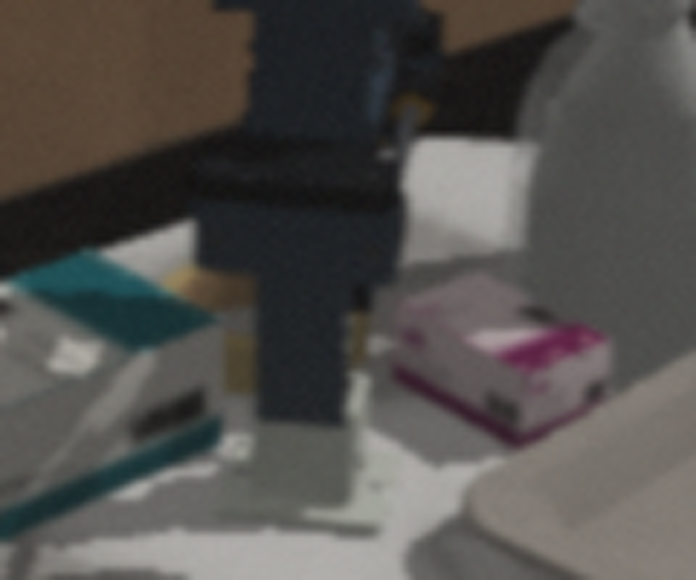

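```bash
python3 -m jog '[[0.05,0,0,0,0,0,0],[0.04,0,0,0,0,0,0],[0.034,0,0,0,0,0,0],[0.03,0,0,0,0,0,0],[0.03,0,0,0,0,0,0]]' 5
python3 -m jog '[[0.02,0,0,0,0,0,0],[0.02,0,0,0,0,0,0],[0.02,0,0,0,0,0,0]]'
```

```text
time_s: 19.08
ee_pos: [572.2, -358.6, 252.0]
ee_rot: [180.0, -0.0, -3.9]
force: [0.1, -0.2, -0.2]
gripper_width: 42.9
time_s: 19.45
ee_pos: [572.2, -358.7, 252.0]
ee_rot: [180.0, -0.0, -3.9]
force: [0.7, -0.5, -0.8]
gripper_width: 22.0
```

```bash
python3 -m jog '[[0.015,0,0,0,0,0,0],[0.015,0,0,0,0,0,0]]' 30
python3 -m jog '[[0.015,0,0,-0.01,0,0,0],[0.015,0,0,-0.01,0,0,0],[0.015,0,0,0,0,0,0]]'
```

```text
time_s: 19.7
ee_pos: [572.2, -358.7, 252.0]
ee_rot: [180.0, -0.0, -3.9]
force: [0.7, -1.0, 0.1]
gripper_width: 22.4
time_s: 20.08
ee_pos: [572.5, -358.7, 273.4]
ee_rot: [179.9, -0.1, -3.9]
force: [0.1, 0.4, -1.3]
gripper_width: 22.0
```

```bash
python3 -m jog '[[0.015,0,0,-0.025,0,0,0],[0.015,0,0,-0.03,0,0,0],[0.015,0,0,-0.025,0,0,0],[0.015,-0.0092,-0.0517,0,0,0,0],[0.015,-0.0092,-0.0517,0,0,0,0],[0.015,-0.0092,-0.0517,0,0,0,0],[0.015,-0.0092,-0.0517,0,0,0,0],[0.015,0,0,0,0,0,0.14],[0.015,0,0,0,0,0,0.14],[0.015,0,0,0,0,0,0.14],[0.015,0,0,0,0,0,0.14],[0.015,0,0,0,0,0,0]]'
python3 -m jog '[[0.015,0,0,0.03,0,0,0],[0.015,0,0,0.02,0,0,0],[0.015,0,0,0,0,0,0],[0.015,0,0,0,0,0,0]]'
python3 look.py ab 230,150,330,240 270,150,390,250
```

```text
time_s: 21.58
ee_pos: [549.4, -149.6, 351.9]
ee_rot: [180.0, 0.0, -35.9]
force: [-0.8, -0.3, -1.9]
gripper_width: 22.0
time_s: 22.08
ee_pos: [549.9, -149.8, 302.8]
ee_rot: [-180.0, -0.1, -35.9]
force: [0.3, -0.6, -1.0]
gripper_width: 22.0
```

View pics/ab_top.png

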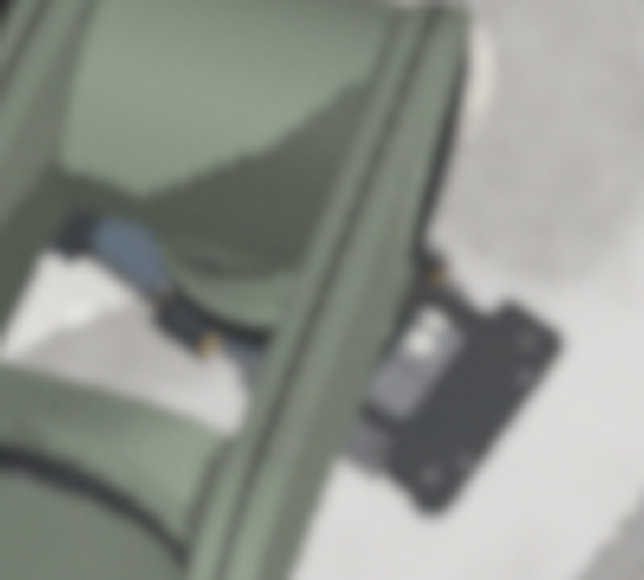

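View pics/ab_side.png

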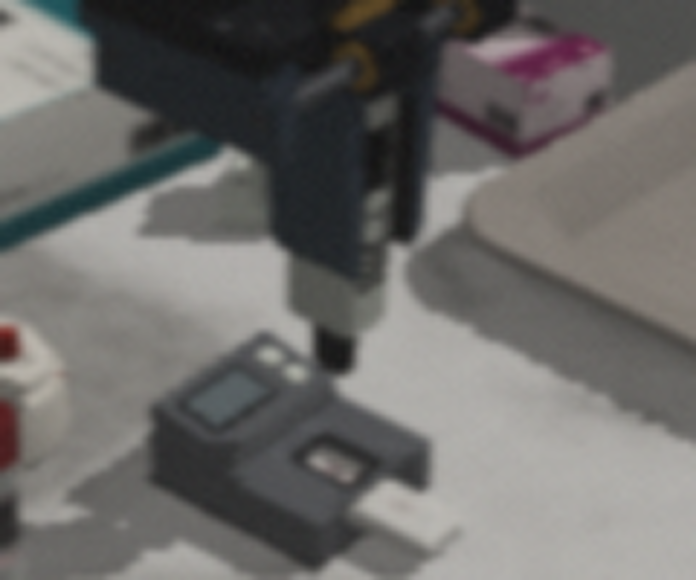

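```bash
cat > ov5.py <<'E'
import sys
from fit import *
tag=sys.argv[1]; D=list(map(float,sys.argv[2].split(","))); b=tuple(map(int,sys.argv[3].split(","))); push=float(sys.argv[4]); dx=float(sys.argv[5])
s=status.state(); p=s["ee_pos"]; y=np.radians(s["ee_rot"][2])
f=vision.grab_frame("side"); f["color"]=np.clip(np.mean([vision.grab_frame("side")["color"].astype(float) for _ in range(5)],0)*1.5,0,255).astype(np.uint8)
sh=p[2]-222
L=[(place([r+[dx,0,0]],p[0],p[1],y,sh)[0],(0,0,255)) for r in(rect(-15,15,-11,11,0),rect(-7.5,7.5,-4,4,-19+push),rect(-6,6,-2.5,2.5,-22+push))]
for r in(rect(0,50,-33,33,21),rect(7,30,-8,8,21),rect(8.5,28.5,-4,4,14.5)): L.append((place([r],D[0],D[1],np.radians(D[2]))[0],(0,255,0)))
sc=min(780/(b[2]-b[0]),580/(b[3]-b[1])); overlay(f,L,b,sc,f"pics/{tag}.png"); print(p.round(1),s["ee_rot"].round(1),s["force"].round(1),s["gripper_width"])
E
python3 ov5.py n1 534.3,-139,-36 305,190,365,245 0 0
```

```text
[ 549.9 -149.9  303.1] [-1.8e+02 -1.0e-01 -3.6e+01] [ 0.1 -0.  -2.6] 22.13560853831534
```

View pics/n1.png

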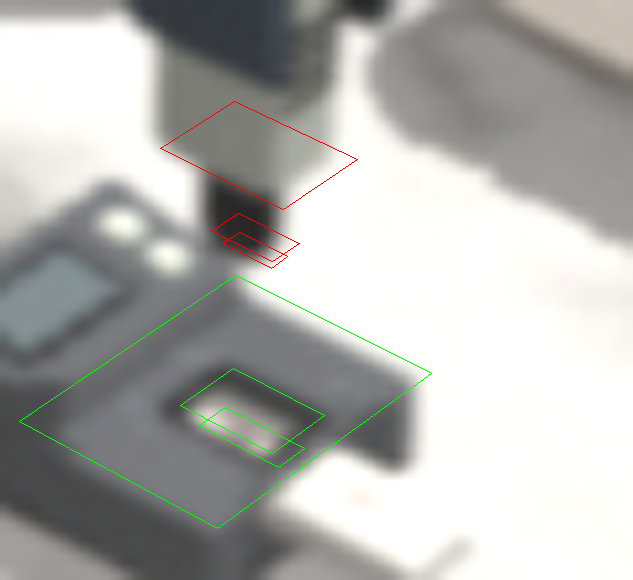

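```bash
python3 - <<'E'
from fit import *
f=vision.grab_frame("side"); im=np.clip(np.mean([vision.grab_frame("side")["color"].astype(float) for _ in range(6)],0)*1.6,0,255).astype(np.uint8); f["color"]=im
s=status.state(); p=s["ee_pos"]; y=np.radians(s["ee_rot"][2])
L=[]
for o in(11,-11): L.append((place([np.array([[16,o,0],[-16,o,0],[-16,o+np.sign(o)*12,0],[16,o+np.sign(o)*12,0]],float)],p[0],p[1],y,p[2]-191)[0],(255,255,0)))
L+=[(place([r],p[0],p[1],y,p[2]-222)[0],(0,0,255)) for r in(rect(-15,15,-11,11,0),rect(-7.5,7.5,-4,4,-19))]
L+=[(place([np.array([[x,yy,0],[x,yy,30]],float)],p[0],p[1],y,p[2]-222)[0],(0,0,255)) for x,yy in((15,11),(-15,11),(-15,-11))]
overlay(f,L,(305,170,355,225),10.5,"pics/fg.png")
E
```

```text
(no output)
```

View pics/fg.png

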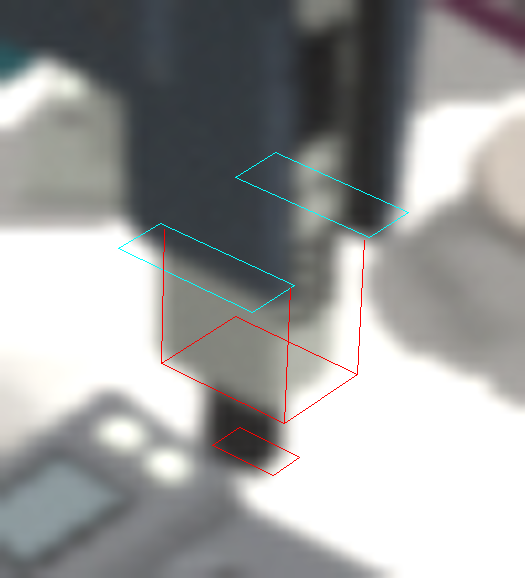

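```bash
python3 -m jog '[[0.015,-0.0015,0,0.015,0,0,0],[0.015,0,0,0.015,0,0,0],[0.015,0,0,0.004,0,0,0],[0.015,0,0,0,0,0,0],[0.015,0,0,0,0,0,0]]'
python3 ov5.py n2 534.3,-139,-36 310,195,365,245 0 0
```

```text
time_s: 23.45
ee_pos: [548.6, -148.9, 268.2]
ee_rot: [-180.0, -0.0, -36.0]
force: [-0.1, -0.3, -2.1]
gripper_width: 22.0
[ 548.6 -148.9  268.2] [-180.   -0.  -36.] [-0.1 -0.3 -2.1] 22.03353256012678
```

View pics/n2.png

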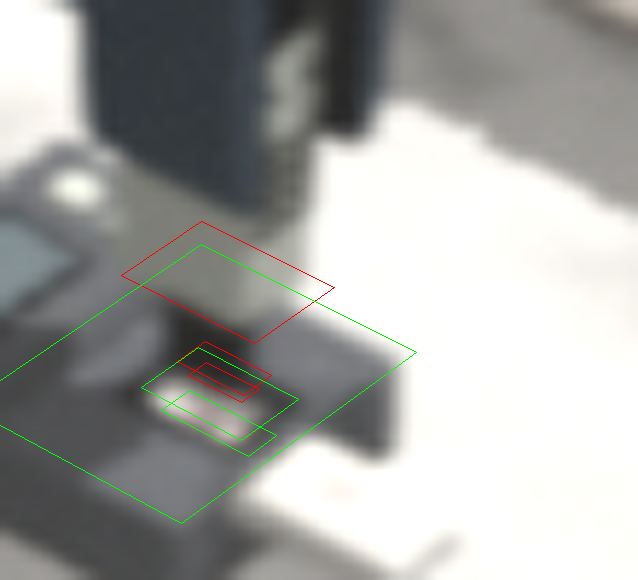

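```bash
python3 -m jog '[[0.015,0,0,0.004,0,0,0],[0.015,0,0,0.004,0,0,0],[0.015,0,0,0,0,0,0],[0.015,0,0,0,0,0,0]]'
python3 ov5.py n3 534.3,-139,-36 310,195,365,245 0 0
```

```text
time_s: 24.25
ee_pos: [548.4, -148.9, 259.9]
ee_rot: [180.0, -0.0, -36.0]
force: [0.6, 0.4, -1.1]
gripper_width: 22.3
[ 548.4 -148.9  259.9] [180.  -0. -36.] [ 0.6  0.4 -1.1] 22.280700070975186
```

View pics/n3.png

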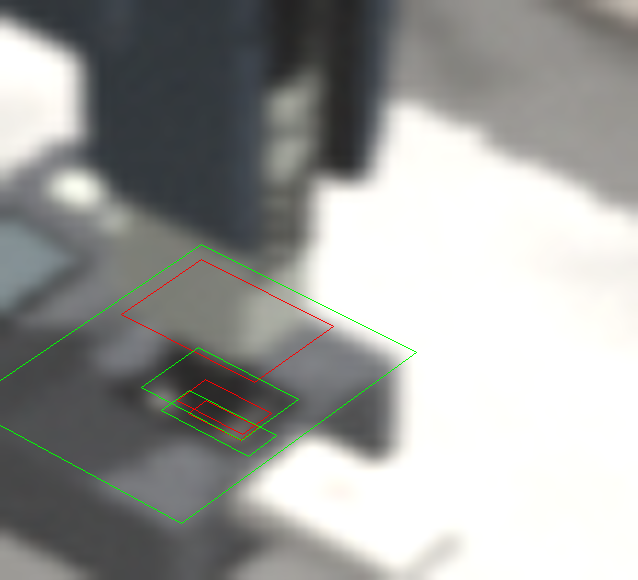

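```bash
python3 -m jog '[[0.015,0.001,0,0.001,0,0,0],[0.015,0,0,0.001,0,0,0],[0.015,0,0,0,0,0,0],[0.015,0,0,0,0,0,0]]'
cat > fm.py <<'E'
from workcell import status,vision
import numpy as np
F=[];P=[]
for _ in range(8):
    vision.grab_frame("side"); s=status.state(); F.append(s["force"]);P.append(s["ee_pos"])
print("F",np.mean(F,0).round(2),"P",np.mean(P,0).round(2),s["ee_rot"].round(2),s["gripper_width"],s["time_s"],s["torque"].round(2))
E
python3 fm.py
python3 -m jog '[[0.015,0,0,0.001,0,0,0],[0.015,0,0,0,0,0,0],[0.015,0,0,0,0,0,0]]'; python3 fm.py
```

```text
time_s: 25.05
ee_pos: [549.3, -149.5, 258.1]
ee_rot: [-180.0, -0.0, -36.0]
force: [-0.7, -0.5, -0.2]
gripper_width: 21.8
F [ 0.14 -0.36  0.4 ] P [ 549.27 -149.51  258.09] [-1.800e+02 -4.000e-02 -3.599e+01] 21.986366953425428 25.45 [-0.07 -0.06  0.03]
time_s: 25.82
ee_pos: [549.3, -149.5, 257.0]
ee_rot: [-180.0, -0.0, -36.0]
force: [1.1, -0.4, 1.4]
gripper_width: 21.9
F [ 1.15 -0.67  0.56] P [ 549.27 -149.5   257.02] [-1.800e+02 -3.000e-02 -3.599e+01] 21.85482447129824 26.225 [-0.11 -0.18 -0.01]
```

```bash
python3 -m jog '[[0.015,0,0,-0.002,0,0,0],[0.015,0,0,-0.001,0,0,0],[0.015,0,0,0,0,0,0],[0.015,0,0,0,0,0,0]]'; python3 fm.py
python3 -m jog '[[0.015,0.001,0,0,0,0,0],[0.015,0,0,0,0,0,0]]'; python3 fm.py
python3 -m jog '[[0.015,0,0,0.001,0,0,0],[0.015,0,0,0.001,0,0,0],[0.015,0,0,0.001,0,0,0],[0.015,0,0,0,0,0,0],[0.015,0,0,0,0,0,0]]'; python3 fm.py
```

```text
time_s: 26.72
ee_pos: [548.9, -149.3, 259.6]
ee_rot: [180.0, 0.1, -36.0]
force: [0.7, 0.4, -2.1]
gripper_width: 22.0
F [-0.16  0.17 -2.15] P [ 549.1  -149.43  259.83] [180.    -0.   -35.99] 21.772235939785013 27.125 [ 0.09  0.04 -0.01]
time_s: 27.38
ee_pos: [550.1, -150.1, 260.0]
ee_rot: [180.0, -0.0, -36.0]
force: [0.1, -0.6, -2.2]
gripper_width: 21.6
F [ 0.05 -0.18 -2.2 ] P [ 549.97 -150.04  259.93] [180.    -0.   -35.99] 21.974700805442446 27.775 [ 0.11  0.08 -0.01]
time_s: 28.4
ee_pos: [550.0, -150.0, 257.1]
ee_rot: [-180.0, -0.0, -36.0]
force: [-0.6, 0.3, 0.2]
gripper_width: 21.9
F [-0.29 -0.02  0.75] P [ 549.99 -150.04  257.01] [ 1.800e+02 -1.000e-02 -3.599e+01] 22.241916074450568 28.8 [0.1  0.11 0.01]
```

```bash
python3 -m jog '[[0.015,0,0,0.001,0,0,0],[0.015,0,0,0.0008,0,0,0],[0.015,0,0,0,0,0,0],[0.015,0,0,0,0,0,0],[0.015,0,0,0,0,0,0]]'; python3 fm.py; python3 fm.py
python3 ov5.py n4 534.3,-139,-36 310,195,365,245 4 0; python3 ov4.py n5 535.6,-140.1,-36.3 535,-138.5,-35.5
```

```text
time_s: 29.42
ee_pos: [550.0, -150.0, 255.2]
ee_rot: [180.0, -0.0, -36.0]
force: [-1.2, 1.1, 1.7]
gripper_width: 21.8
F [-0.62  0.44  1.37] P [ 549.99 -150.05  255.16] [ 1.800e+02 -1.000e-02 -3.599e+01] 22.287737066584427 29.825 [ 0.15  0.15 -0.01]
F [-0.59  0.26  1.43] P [ 549.99 -150.05  255.15] [ 1.800e+02 -1.000e-02 -3.599e+01] 21.828982631814497 30.225 [0.16 0.13 0.01]
[ 550.  -150.1  255.2] [180.  -0. -36.] [-0.6  0.2  1.7] 21.828982631814497
```

View pics/n4.png

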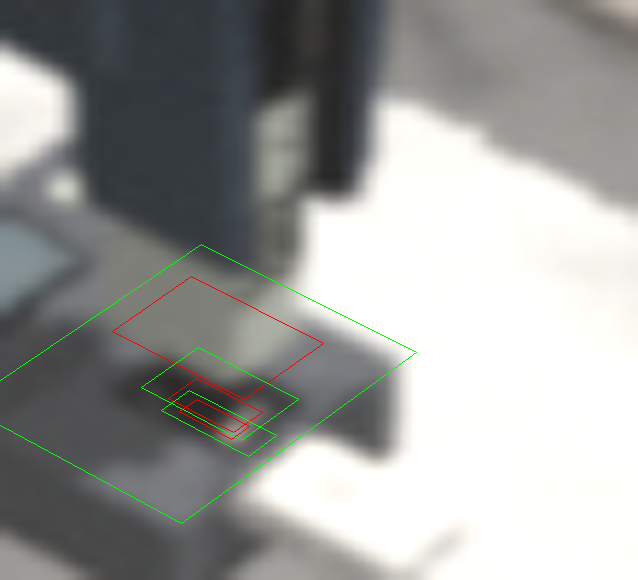

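View pics/n5_top.png

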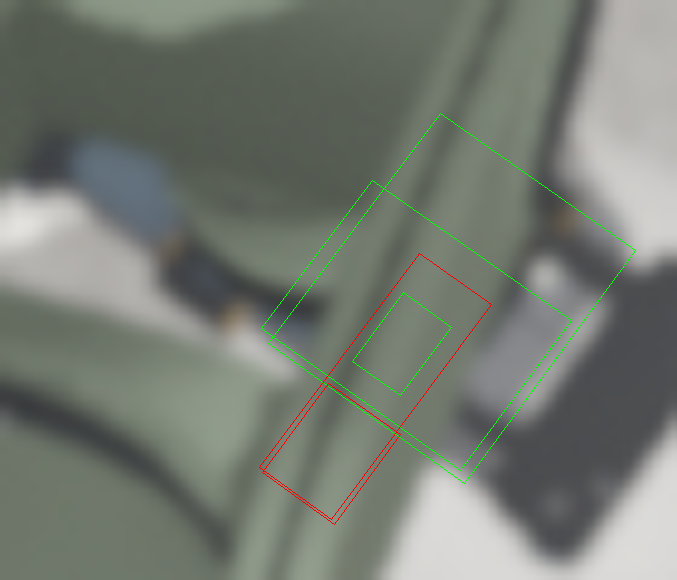

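```bash
python3 -c "
from workcell import ticket; print(ticket.job_done())"
```

```text
the job is handed in; nothing more can be done
None
```

I slid the cassette into the dock until it met the end stop, let it go, and backed the fingers away. I then lifted the probe out of its stand and set it in the reading port. I handed the job in at about 31 s, with the gripper still holding the probe.

**Cassette:** The pushing force rose where the images put the end stop. After I opened the fingers they moved 1.6 mm further on their own, so the cassette was blocking them and not the dock. The pictures showed the result window under the port. The exposed end was within about 1 pixel (2 mm) of where it should be.

**Probe:** The force on the window was about 3.6 N. From the force I get about 4.1 mm of nose travel; from the tool height, about 3.4 mm. The tool was vertical to within 0.1°, in line with the dock to within about 1°, and still. The grip was 30 N and the side force under 1 N.

**Where checks disagreed:**
- **Cameras:** They differed by 2–3 mm at the dock and about 8 mm at the stand, so I relied on contact forces and nose-to-port comparisons within one picture.
- **Nose position:** On the first touch the probe felt about 1.3 N of side force. I lifted it, moved it 1 mm further in and lowered it again, and the force went away. In the last picture the nose may sit slightly towards the dock's inner end of the port, by my estimate well within the 7 mm limit.
- **Top camera:** The arm hid the port from it at the end, so the final position was checked only with the side camera.
- **Bystanders:** I did not measure these at the end. I kept clear of them, and no force reading suggested touching one.

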